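# Rack the reagent vessels in order of size

## Task

Load the bottle rack with the four vessels that stand together on the right of the desk, in order of size: the widest in the widest cup, and so on down the row to the smallest in the narrowest cup, each standing upright on the floor of its cup. Set each one down in its cup rather than dropping it in, knock none of them over, and leave the tip box and the beaker where they stand.

Things in the scene. Friction and masses are not known exactly. Their poses are not given: they have to be found in the camera images.
- flask: Volumetric flask of clear glass, 217 mm tall, the tallest vessel: pear-shaped body 67 mm across up to 94 mm, then a straight neck 18 mm across up to the top; hold it by the neck. 85 g or so. Origin at the centre of its base, z up. Stands upright on the desk at the start.
- amber_bottle: Amber reagent bottle with a white cap, 106 mm tall: round body 48 mm across (graspable up to about 80 mm above the base), cap 28 mm across. 170 g or so. Origin at the centre of its base, z up. Stands upright on the desk at the start.
- clear_bottle: Clear reagent bottle with a blue cap, 95 mm tall: round body 43 mm across (graspable up to about 70 mm above the base), cap 25 mm across. 110 g or so. Origin at the centre of its base, z up. Stands upright on the desk at the start.
- dropper_bottle: Small amber dropper bottle with a black rubber bulb, 88 mm tall: round body 33 mm across up to 60 mm, collar 19 mm across up to 67 mm, bulb 13 mm across. 60 g or so. Origin at the centre of its base, z up. Stands upright on the desk at the start.
- cup_xl: Widest of four grey plastic cups, in a straight row, graded by width, on a fixed aluminium rack. Open and round, 22 mm tall, walls 3 mm, inside diameter 76 mm, flaring 3 mm more all round over the top 5 mm. Origin at the centre of its underside, 9 mm above the desk, z up; the floor inside is 3 mm above the origin. Its y axis points along the row, from the narrowest cup towards this one.
- cup_l: Second cup of the row, inside diameter 57 mm, its centre 79 mm from the widest cup's; otherwise made like the widest: 22 mm tall, floor 3 mm above its origin, the same axes.
- cup_m: Third cup of the row, inside diameter 52 mm, its centre 67 mm from the second cup's; otherwise made like the widest: 22 mm tall, floor 3 mm above its origin, the same axes. Behind the rack stands a monitor: the front of its screen's lower edge, 130 mm above the desk, runs from 0.79 m ahead and 0.11 m left of the robot to 0.70 m ahead and 0.26 m right.
- cup_s: Narrowest cup, at the end of the row, inside diameter 42 mm, its centre 60 mm from the third cup's; made like the widest: 22 mm tall, floor 3 mm above its origin, the same axes. The rack under the cups is 284 x 104 mm, with a handle loop at each end (307 mm over all, up to 17 mm high); it may lie across, lengthwise or askew, either end first.
- tip_box: Bystander: blue pipette tip box with a clear lid, 71 x 118 x 71 mm, loose, on the left of the desk, near its front edge. Origin at the centre of its underside, its long side along its y.
- beaker: Bystander: tall glass beaker, 124 mm across, 158 mm tall, loose, on the left of the desk, in front of the printer. Origin at the centre of its underside.
Mind the look-alikes: they are no part of the job. Leave any turquoise look-alike of the flask alone.

How it is judged:
At the end, for the whole second after the job is handed in: The flask stands in the widest cup, the amber bottle in the second, the clear bottle in the third and the dropper bottle in the narrowest: each within 8 mm of the cup's centre, its base no more than 4 mm above the cup's floor, upright within 0.1 rad, and at rest (under 0.02 m/s) (horizontal distance between flask and cup_xl below 0.008 m and z of flask in the frame of cup_xl below 0.007 m and angle between each of flask, amber_bottle, clear_bottle, dropper_bottle's own z axis and vertical below 0.1 rad and linear speed of each of flask, amber_bottle, clear_bottle, dropper_bottle below 0.02 m/s and horizontal distance between amber_bottle and cup_l below 0.008 m and z of amber_bottle in the frame of cup_l below 0.007 m and horizontal distance between clear_bottle and cup_m below 0.008 m and z of clear_bottle in the frame of cup_m below 0.007 m and horizontal distance between dropper_bottle and cup_s below 0.008 m and z of dropper_bottle in the frame of cup_s below 0.007 m); the robot touches nothing.
It fails at once if a bottle or the flask is knocked over (angle between any of flask, amber_bottle, clear_bottle, dropper_bottle's own z axis and vertical above 0.6 rad).
It fails at once if the tip box or the beaker is shifted by more than 25 mm (distance of any of tip_box, beaker from where it was at the start of the episode above 0.025 m).
It fails at once if a vessel is let go while its base is still more than 25 mm above the underside of its cup (dropped in) ((horizontal distance between flask and cup_xl below 0.02 m and z of flask in the frame of cup_xl above 0.025 m and contact force between the fingers and flask below 0.05 N) or (horizontal distance between amber_bottle and cup_l below 0.02 m and z of amber_bottle in the frame of cup_l above 0.025 m and contact force between the fingers and amber_bottle below 0.05 N) or (horizontal distance between clear_bottle and cup_m below 0.02 m and z of clear_bottle in the frame of cup_m above 0.025 m and contact force between the fingers and clear_bottle below 0.05 N) or (horizontal distance between dropper_bottle and cup_s below 0.02 m and z of dropper_bottle in the frame of cup_s above 0.025 m and contact force between the fingers and dropper_bottle below 0.05 N)).
It also fails if it takes over 120 s, if anything falls off the work surface, if the arm or the gripper's body presses on something with over 40 N, if the wrist force passes 120 N, or if a joint passes its speed limit or range.

## Robot

A 6-joint arm with a two-finger parallel gripper is mounted at the origin on a cart in front of the work surface, level with it; the furniture and walls round the work are solid. World frame = base frame: x ahead of the robot, y to its left, z up, the work surface at z = 0. Lengths are in m, angles in rad, forces in N, time in s.
With the tool pointing down it reaches from about 0.375 to 0.9 m from the base axis. Payload 3.1 kg.
Tool frame: the origin (TCP) lies where the fingers leave the gripper's body, on its centre line; the fingertips stand manip.tip_reach ahead of it and the grasp point (between the pads) lies 54 mm ahead of it (manip.tip_reach is the distance from the TCP to the fingertips, in m); z points along the fingers, y is the direction in which the jaws open and shut (so a half turn about z gives the same grasp; the last joint's range is limited). The gripper opens to 85 mm and grips with 20 to 120 N. Pads are 22 mm wide; open, the fingers measure 114 mm over their backs; the gripper's body (76 mm by 85 mm) begins 54 mm behind the grasp point. The pads swing forward as they close: fully open they stand 13 mm farther back than shut.
Start: joints at [1.171, 0.527, 1.433, -0, 1.181, -0.178], TCP at [0.137, 0.61, 0.304] pointing down, gripper open.
Joint ranges: [-3.08, 3.08], [-0.75, 2.2], [0.22, 2.44], [-1.43, 4.57], [0, 2.65], [-2.85, 2.85]. Speed limits (rad/s): [2.79, 2.79, 3.14, 3.14, 3.14, 3.14].

## Interface

Orientations are given as a unit quaternion [x, y, z, w].
In Python, from station import manip, cams, order gives the robot as it stands. The module is installed in compiled form; this text tells all that it offers.
- The arm moves only by the tool drive_tool, never from a script. Its arguments are lists of equal length, an entry for each row: "linear": the shift along the tool's x, y, z in mm, a list of three; "rot": the turn, a rotation vector about the tool's x, y, z in degrees, a list of three; "hand": the finger opening in mm, from 0 to 85.4. A call has 1 to 20 rows; each row shifts and turns the pose as measured when the row begins, along the tool's axes as they then stand; what a row does not reach is not made up. A row lasts 1/12 s, in which the tool goes at most 41.7 mm and 7.16 degrees, less where a joint would pass 70% of its speed; a pose out of reach is approached as far as the arm can. A call with a gripper value outside its range is refused whole. The fingers move at their own pace and stop on an object; "force" is the grip in N (left out, the last holds). Time passes only in rows, so rows that do not move let the fingers close. It gives the time, the measured TCP pose, the force and the opening at its end, in the units of the state.
- manip.sense(): the state, without advancing time (a new reading comes with each control period).
- cams.snapshot(name): name is "side" or "top"; returns the picture (480x640x3 uint8, red, green, blue); there is no depth.
- cams.camera_model(name): a dict with "vfov" (degrees; the focal length in pixels is half the picture's height over the tangent of half this angle, whatever the lens; pixels are square), "cx", "cy" (the principal point, pixels), "rvec" (rotation vector, rad) and "tvec" (3), from world to camera coordinates, as OpenCV has them. Camera axes: x right, y down, z forward; pixel columns grow to the right and rows downward; lengths in m; the calibration is good to about 2 mm. A picture is of the moment at which its call begins. camera_model takes no time and is no camera call.
- order.sign_off(): hands the job in, once; it reports no verdict.
Trained networks look in the newest picture that a camera, given by its name, has taken for a name from the list of things; names that differ only in an ending like _2 or _b are one class to them, and where a whole thing is asked for, a point or a joint stands for the part that bears it (a point fixed in the world has none). Each returns a list of dicts, best first, with "score" (0 to 1); they miss things now and then, are a little off and sometimes report something else, mostly with a low value. They report only what shows in the picture. A call takes as long as a camera call. They do not tell look-alikes from the thing itself.
- cams.regions_of(label, camera): "pixels" (480x640 bool, what is visible of it) and "rect" ([left, top, right, bottom] in pixels, round what is visible of it).
- cams.spot_point(label, camera): "at" ([column, row] in pixels: a listed point, or the origin of a listed thing).
The state is a dict: "t": time; "q": joint angles; "qd": joint speeds; "tau": joint torques, N m; "tcp_pos": TCP position; "tool_rot": TCP orientation; "force": force on the tool from outside, world axes, zero at the start; "ft_torque": the same for the moment, N m; "finger_gap": opening from 0.0 (shut) to 1.0 (fully open).
Only numpy, scipy, OpenCV 4.12 (cv2) and the standard library are available. Lean on these libraries where they do the work, as an engineer would, in place of code of your own. Each camera call takes 0.05 s, during which the arm holds its last target. There are 200 camera calls.

## Working session

There is one attempt and no reset: what is moved stays moved. The work goes in short steps, Python scripts to look and compute and a tool call to move; the robot and the scene stay as the last step left them, time stands still between calls to the robot, and variables do not carry over. Pictures are saved under pics/ and viewed, about 12 in all and at most 16, crops included, and the job is handed in when it is done.

Besides the shell and the picture viewer there is one more tool, called after "Call:" as a command line: name --argument value ..., lists and objects as JSON in quotes. drive_tool: Moves the arm, as the interface text tells. Its arguments: {"type":"object","properties":{"linear":{"type":"array","items":{"type":"array","items":{"type":"number"}}},"rot":{"type":"array","items":{"type":"array","items":{"type":"number"}}},"hand":{"type":"array","items":{"type":"number"}},"force":{"type":"number"}},"required":["linear","rot","hand"]}

```bash
mkdir -p pics; cat > h.py <<'E'
import numpy as np, cv2
from station import manip, cams, order
def cam(n):
    m=cams.camera_model(n); f=240/np.tan(np.radians(m['vfov'])/2)
    K=np.array([[f,0,m['cx']],[0,f,m['cy']],[0,0,1]]); R=cv2.Rodrigues(np.array(m['rvec'],float))[0]
    return K,R,np.array(m['tvec'],float)
def ray(n,px,z):
    K,R,t=cam(n); d=R.T@np.linalg.inv(K)@np.array([px[0],px[1],1.]); c=-R.T@t
    return c+d*(z-c[2])/d[2]
def proj(n,P):
    K,R,t=cam(n); p=K@(R@np.array(P,float)+t); return p[:2]/p[2]
def tri(pa,pb):
    A=[];
    for n,px in (('top',pa),('side',pb)):
        K,R,t=cam(n); P=K@np.c_[R,t]
        A.append(P)
    X=cv2.triangulatePoints(A[0],A[1],np.array(pa,float).reshape(2,1),np.array(pb,float).reshape(2,1))[:,0]
    return X[:3]/X[3]
def save(n,name,crop=None,s=1):
    im=cams.snapshot(n)
    if crop: im=im[crop[1]:crop[3],crop[0]:crop[2]]
    im=cv2.resize(im,None,fx=s,fy=s,interpolation=cv2.INTER_CUBIC); cv2.imwrite(f'pics/{name}.png',im[:,:,::-1])
E
python3 - <<'E'
from h import *
print(manip.tip_reach, manip.sense())
for n in('top','side'):
    save(n,n+'0'); K,R,t=cam(n); print(n,K[0,0],'pos',-R.T@t,'axis',R[2])
    for l in 'flask amber_bottle clear_bottle dropper_bottle cup_xl cup_l cup_m cup_s'.split():
        r=cams.spot_point(l,n); g=cams.regions_of(l,n)
        print(l,[(np.round(x['at']),round(x['score'],2),np.round(ray(n,x['at'],.009 if 'cup' in l else 0),3)[:2]) for x in r][:3],[(x['rect'],round(x['score'],2)) for x in g][:3])
E
```

```text
0.0726 {'t': 0.0, 'q': array([ 1.17051453e+00,  5.28464174e-01,  1.43392954e+00, -2.75003678e-05,
        1.18141560e+00, -1.78475432e-01]), 'qd': array([ 0.00106482, -0.00017669,  0.00107951,  0.00040572,  0.00110944,
        0.00055964]), 'tau': array([ 8.37214830e-04, -4.42352629e+01, -1.78027761e+01, -1.38029727e-04,
        8.31971382e-03,  1.05329795e-05]), 'tcp_pos': array([0.13722809, 0.60915614, 0.30292602]), 'tool_rot': array([ 1.10670712e-01,  9.93856511e-01, -1.06587892e-03, -3.04084010e-04]), 'force': array([ 0.18365239, -0.60944302, -0.45770345]), 'ft_torque': array([ 0.01823477, -0.02094801,  0.02081166]), 'finger_gap': 1.001976825211112}
top 563.4121655261604 pos [0.0507757  0.11843196 1.5870011 ] axis [ 0.29326456 -0.1283973  -0.94737006]
flask [(array([427., 231.]), 0.92, array([ 0.458, -0.409])), (array([376., 180.]), 0.73, array([ 0.674, -0.346])), (array([439., 196.]), 0.64, array([ 0.543, -0.496]))] [([371.1, 143.3, 395.2, 186.3], 0.83), ([417.8, 201.9, 443.2, 246.0], 0.78), ([430.7, 160.3, 460.6, 206.9], 0.74)]
amber_bottle [(array([370., 221.]), 0.61, array([ 
[... 2200 characters left out ...]
72, array([ 0.517, -0.038])), (array([299., 276.]), 0.69, array([ 0.583, -0.014])), (array([273., 279.]), 0.51, array([0.643, 0.021]))] [([313.0, 262.9, 335.0, 285.4], 0.72), ([288.1, 262.4, 307.5, 282.0], 0.69)]
cup_m [(array([325., 276.]), 0.72, array([ 0.517, -0.038])), (array([299., 276.]), 0.69, array([ 0.583, -0.014])), (array([273., 279.]), 0.51, array([0.643, 0.021]))] [([313.0, 262.9, 335.0, 285.4], 0.72), ([288.1, 262.4, 307.5, 282.0], 0.69)]
cup_s [(array([325., 276.]), 0.72, array([ 0.517, -0.038])), (array([299., 276.]), 0.69, array([ 0.583, -0.014])), (array([273., 279.]), 0.51, array([0.643, 0.021]))] [([313.0, 262.9, 335.0, 285.4], 0.72), ([288.1, 262.4, 307.5, 282.0], 0.69)]
```

View pics/top0.png

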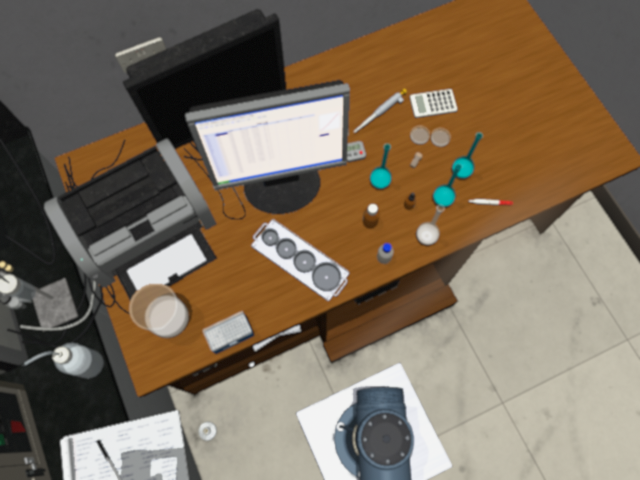

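```bash
python3 -c "
import cv2
a=cv2.imread('pics/top0.png')[130:310,240:480];b=cv2.imread('pics/side0.png')[100:310,230:400]
cv2.imwrite('pics/ctop.png',cv2.resize(a,None,fx=3.3,fy=3.3,interpolation=2));cv2.imwrite('pics/cside.png',cv2.resize(b,None,fx=2.8,fy=2.8,interpolation=2))"
```

```text
(no output)
```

View pics/ctop.png

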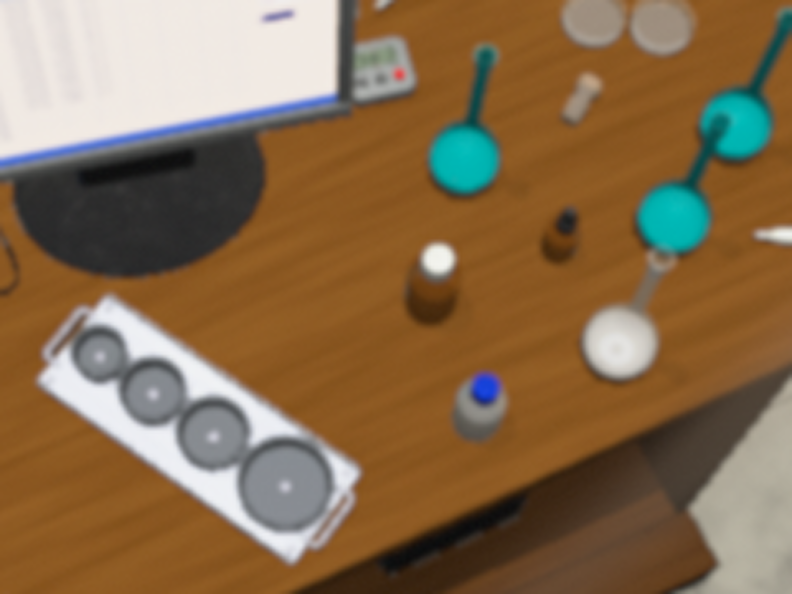

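View pics/cside.png

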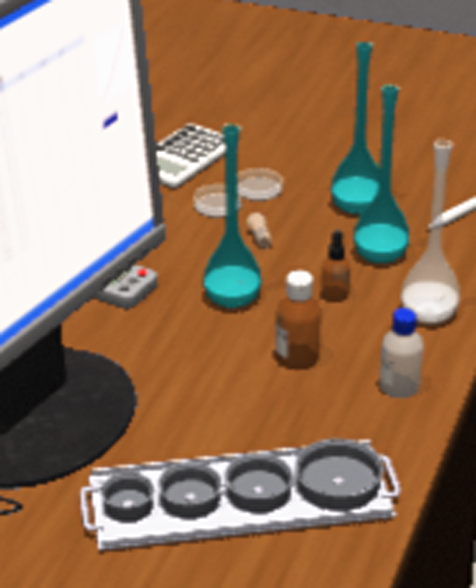

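Candidates for the flask in the top view: clear/white at (428,232), and turquoise look-alikes at (381,178), (445,196) and (463,168). The clear one is the target, and the crops confirm it. Amber bottle (371,218), dropper (410,202) and clear bottle (386,252) are each unique. The widest cup is at the near right end, (326,278), and the narrowest at the far left, (270,238).

```bash
python3 - <<'E'
from h import *
from scipy.optimize import least_squares
T=lambda x,y:(240+x/3.3,130+y/3.3)
S=lambda x,y:(230+x/2.8,100+y/2.8)
for n,a,b,z in [('amber',T(438,257),S(300,280),.106),('clear',T(486,384),S(404,316),.095),('drop',T(570,213),S(337,238),.088),('flask',T(662,256),S(443,146),.217)]:
    print(n,tri(a,b).round(4),'ztrue',z,ray('top',a,z)[:2].round(4),ray('side',b,z)[:2].round(4))
print('flask body', ray('top',T(620,342),.034)[:2], ray('side',S(430,293),.034)[:2])
off=np.array([0,79,146,206])/1e3
tp=[T(285,487),T(213,436),T(153,394),T(100,356)];sp=[S(339,477),S(259,483),S(191,491),S(128,498)]
def P(p): return [np.array([p[0]-np.cos(p[2])*o,p[1]-np.sin(p[2])*o,.012]) for o in off]
f=lambda p:np.concatenate([proj('top',X)-a for X,a in zip(P(p),tp)]+[proj('side',X)-a for X,a in zip(P(p),sp)])
r=least_squares(f,[.46,-.08,-.6]);print(r.x,np.round(r.fun,1))
print(np.round(P(r.x),4)); 
for n,q in(('top',tp),('side',sp)): print(n,[ray(n,a,.012)[:2].round(4) for a in q])
E
```

```text
amber [ 0.5593 -0.2681  0.1023] ztrue 0.106 [ 0.5591 -0.2672] [ 0.5566 -0.2625]
clear [ 0.4418 -0.2554  0.0918] ztrue 0.095 [ 0.4414 -0.2546] [ 0.4403 -0.2507]
drop [ 0.557  -0.3994  0.0768] ztrue 0.088 [ 0.5534 -0.3955] [ 0.5521 -0.3821]
flask [ 0.4467 -0.4018  0.2121] ztrue 0.217 [ 0.446 -0.4  ] [ 0.4442 -0.3927]
flask body [ 0.44200581 -0.39552541] [ 0.44410885 -0.38997645]
[ 0.45376582 -0.07469145 -2.64575365] [ 0.8 -0.7  0.9 -0.7  1.  -0.8  1.1 -0.7 -0.2  1.2 -0.1  2.  -0.3  1.7
  0.   1.5]
[[ 0.4538 -0.0747  0.012 ]
 [ 0.5233 -0.0371  0.012 ]
 [ 0.5822 -0.0052  0.012 ]
 [ 0.635   0.0233  0.012 ]]
top [array([ 0.4528, -0.0718]), array([ 0.5224, -0.0339]), array([ 0.581 , -0.0016]), array([0.6344, 0.0271])]
side [array([ 0.4548, -0.0797]), array([ 0.5257, -0.0451]), array([ 0.5839, -0.0119]), array([0.6374, 0.0178])]
```

```bash
python3 - <<'E'
from h import *
for n in('top','side'): print(cams.camera_model(n))
# cap colour centroids and cup centre dots at full resolution
for n in('top','side'):
    im=cv2.imread(f'pics/{n}0.png').astype(int)  # BGR
    b,g,r=im[...,0],im[...,1],im[...,2]
    def cen(m,box,nm):
        k=np.zeros(m.shape,bool);x0,y0,x1,y1=box;k[y0:y1,x0:x1]=m[y0:y1,x0:x1];ys,xs=np.nonzero(k)
        print(n,nm,len(xs),xs.mean().round(2),ys.mean().round(2),xs.min(),xs.max(),ys.min(),ys.max()) if len(xs) else print(n,nm,0)
    B={'top':[(362,200,384,216),(376,240,398,256),(404,188,420,204)],'side':[(327,193,346,208),(364,207,384,224),(340,180,360,194)]}[n]
    cen((b>150)&(g>150),B[0],'white cap'); cen((b>r+60),B[1],'blue'); cen((r<50)&(g<45),B[2],'bulb')
    D={'top':[(326,277),(304,262),(286,249),(270,238)],'side':[(351,270),(322,272),(298,275),(276,278)]}[n]
    gr=im.mean(2)
    for x,y in D:
        w=gr[y-4:y+5,x-4:x+5]; w=np.clip(w-np.percentile(w,75),0,None); yy,xx=np.mgrid[-4:5,-4:5]
        print(n,'dot',round(x+(w*xx).sum()/w.sum(),2),round(y+(w*yy).sum()/w.sum(),2))
E
```

```text
{'vfov': 46.14567092822988, 'cx': 321.1676224328103, 'cy': 249.07784368473477, 'rvec': array([ 1.57513319, -2.47451661,  0.4003615 ]), 'tvec': array([0.14119066, 0.50383403, 1.50379296])}
{'vfov': 46.3995991109934, 'cx': 321.7296756286453, 'cy': 246.5851130914224, 'rvec': array([ 0.45520388, -2.66554377,  1.29301653]), 'tvec': array([0.48328256, 0.21514157, 1.36682384])}
top white cap 70 372.29 208.11 368 377 204 212
top blue 57 386.56 247.18 383 390 243 251
top bulb 16 411.31 197.06 410 413 195 199
top dot 325.96 276.92
top dot 304.22 261.85
top dot 285.91 248.93
top dot 269.78 237.62
side white cap 39 336.69 199.13 333 341 197 202
side blue 61 374.13 213.95 371 378 210 218
side bulb 34 350.0 188.21 348 352 183 192
side dot 350.41 271.07
side dot 321.84 274.37
side dot 297.66 276.75
side dot 275.28 279.22
```

```bash
python3 - <<'E'
from h import *
from scipy.optimize import least_squares
off=np.array([0,79,146,206])/1e3
tp=[(325.96,276.92),(304.22,261.85),(285.91,248.93),(269.78,237.62)];sp=[(350.41,271.07),(321.84,274.37),(297.66,276.75),(275.28,279.22)]
def P(p): return [np.array([p[0]-np.cos(p[2])*o,p[1]-np.sin(p[2])*o,.012]) for o in off]
f=lambda p:np.concatenate([proj('top',X)-a for X,a in zip(P(p),tp)]+[proj('side',X)-a for X,a in zip(P(p),sp)])
r=least_squares(f,[.46,-.08,-2.6]);print(r.x,np.round(r.fun,1))
print(np.round(P(r.x),4)); 
for a,b in zip(tp,sp): print(tri(a,b).round(4))
for n,a,b,z in [('amber',(372.29,208.11),(336.69,200.2),.103),('clear',(386.56,247.18),(374.13,213.95),.087),('drop',(411.31,196.5),(350,188.21),.078)]:
    print(n,tri(a,b).round(4),z,ray('top',a,z)[:2].round(4),ray('side',b,z)[:2].round(4))
E
```

```text
[ 0.45501131 -0.07304495 -2.63857165] [ 0.5 -0.2  0.4 -0.4  0.5 -0.2  0.6 -0.2 -0.1  0.8 -0.1  0.6 -0.4  0.8
 -0.1  0.8]
[[ 0.455  -0.073   0.012 ]
 [ 0.5242 -0.035   0.012 ]
 [ 0.5829 -0.0027  0.012 ]
 [ 0.6355  0.0263  0.012 ]]
[ 0.4541 -0.0711  0.0166]
[ 0.523  -0.033   0.0157]
[ 0.5811 -0.0006  0.0173]
[0.6339 0.0284 0.017 ]
amber [ 0.5597 -0.2667  0.1022] 0.103 [ 0.56   -0.2665] [ 0.5588 -0.2654]
clear [ 0.4413 -0.253   0.0895] 0.087 [ 0.4422 -0.2537] [ 0.4419 -0.2565]
drop [ 0.5567 -0.3961  0.067 ] 0.078 [ 0.553  -0.3923] [ 0.552  -0.3792]
```

```bash
cat >> h.py <<'E'
from scipy.spatial.transform import Rotation as Ro
def plan(goal,yaw=-61.2,n=20,rmid=None):
    """rows along a polar path from the present TCP to goal (m), tool down with y axis at yaw"""
    s=manip.sense(); p=s['tcp_pos']; R0=Ro.from_quat(s['tool_rot'])
    Rg=Ro.from_matrix(np.array([[np.sin(np.radians(yaw)),np.cos(np.radians(yaw)),0],[-np.cos(np.radians(yaw)),np.sin(np.radians(yaw)),0],[0,0,-1.]]).T.reshape(3,3)) if 0 else None
    c,sn=np.cos(np.radians(yaw)),np.sin(np.radians(yaw)); y=np.array([c,sn,0]); z=np.array([0,0,-1.]); x=np.cross(y,z)
    Rg=Ro.from_matrix(np.c_[x,y,z]); rv=(R0.inv()*Rg).as_rotvec()
    pol=lambda v:np.array([np.hypot(v[0],v[1]),np.arctan2(v[1],v[0]),v[2]])
    a,b=pol(p),pol(np.array(goal)); L=[];Q=[];cur=p;Rc=R0
    for i in range(1,n+1):
        u=i/n; m=a+(b-a)*u
        if rmid: m[0]+=(rmid-(a[0]+b[0])/2)*np.sin(np.pi*u)
        w=np.array([m[0]*np.cos(m[1]),m[0]*np.sin(m[1]),m[2]])
        l=np.round(Rc.inv().apply(w-cur)*1e3,1 if n<6 else 0); dr=np.round(np.degrees(rv)/n,1)
        L.append(l.tolist());Q.append(dr.tolist()); cur=cur+Rc.apply(l/1e3); Rc=Rc*Ro.from_rotvec(dr,degrees=True)
    print('linear',L);print('rot',Q);print('end',cur.round(4),'rotmax',max(np.linalg.norm(q) for q in Q),'linmax',max(np.linalg.norm(l) for l in L))
E
python3 -c "
from h import *
plan([.559,-.266,.25],n=34,rmid=.55)"
```

```text
linear [[-33.0, -8.0, 2.0], [-32.0, -7.0, 1.0], [-32.0, -6.0, 2.0], [-32.0, -6.0, 1.0], [-32.0, -4.0, 2.0], [-31.0, -4.0, 2.0], [-31.0, -3.0, 1.0], [-31.0, -2.0, 2.0], [-31.0, -1.0, 1.0], [-30.0, -0.0, 2.0], [-30.0, 0.0, 1.0], [-30.0, 2.0, 2.0], [-29.0, 3.0, 2.0], [-29.0, 4.0, 1.0], [-29.0, 6.0, 2.0], [-28.0, 6.0, 1.0], [-28.0, 7.0, 2.0], [-28.0, 9.0, 2.0], [-27.0, 9.0, 1.0], [-27.0, 11.0, 2.0], [-27.0, 12.0, 1.0], [-26.0, 13.0, 2.0], [-26.0, 14.0, 1.0], [-26.0, 15.0, 2.0], [-26.0, 16.0, 2.0], [-25.0, 17.0, 1.0], [-25.0, 18.0, 2.0], [-24.0, 19.0, 1.0], [-25.0, 20.0, 2.0], [-24.0, 20.0, 2.0], [-24.0, 21.0, 1.0], [-23.0, 23.0, 2.0], [-24.0, 23.0, 1.0], [-23.0, 23.0, 2.0]]
rot [[0.0, -0.0, 4.1], [0.0, -0.0, 4.1], [0.0, -0.0, 4.1], [0.0, -0.0, 4.1], [0.0, -0.0, 4.1], [0.0, -0.0, 4.1], [0.0, -0.0, 4.1], [0.0, -0.0, 4.1], [0.0, -0.0, 4.1], [0.0, -0.0, 4.1], [0.0, -0.0, 4.1], [0.0, -0.0, 4.1], [0.0, -0.0, 4.1], [0.0, -0.0, 4.1], [0.0, -0.0, 4.1], [0.0, -0.0, 4.1], [0.0, -0.0, 4.1], [0.0, -0.0, 4.1], [0.0, -0.0, 4.1], [0.0, -0.0, 4.1], [0.0, -0.0, 4.1], [0.0, -0.0, 4.1], [0.0, -0.0, 4.1], [0.0, -0.0, 4.1], [0.0, -0.0, 4.1], [0.0, -0.0, 4.1], [0.0, -0.0, 4.1], [0.0, -0.0, 4.1], [0.0, -0.0, 4.1], [0.0, -0.0, 4.1], [0.0, -0.0, 4.1], [0.0, -0.0, 4.1], [0.0, -0.0, 4.1], [0.0, -0.0, 4.1]]
end [ 0.5591 -0.2658  0.2499] rotmax 4.1 linmax 34.0147027033899
```

Call:
drive_tool --linear '[[-33,-8,2],[-32,-7,1],[-32,-6,2],[-32,-6,1],[-32,-4,2],[-31,-4,2],[-31,-3,1],[-31,-2,2],[-31,-1,1],[-30,0,2],[-30,0,1],[-30,2,2],[-29,3,2],[-29,4,1],[-29,6,2],[-28,6,1],[-28,7,2]]' --rot '[[0,0,4.1],[0,0,4.1],[0,0,4.1],[0,0,4.1],[0,0,4.1],[0,0,4.1],[0,0,4.1],[0,0,4.1],[0,0,4.1],[0,0,4.1],[0,0,4.1],[0,0,4.1],[0,0,4.1],[0,0,4.1],[0,0,4.1],[0,0,4.1],[0,0,4.1]]' --hand '[85,85,85,85,85,85,85,85,85,85,85,85,85,85,85,85,85]' --force 30

```text
t: 3.12
tcp_pos: [0.5004, 0.2246, 0.2763]
tool_rot: [0.676, 0.737, 0.007, -0.0]
force: [0.9, -0.2, 0.7]
finger_gap: 0.998
```

```bash
python3 -c "
from h import *
print(manip.sense()['q'])
plan([.559,-.266,.20],n=20)"
```

```text
[0.21456995 0.45685157 1.66212805 0.01010048 1.01137403 0.1242006 ]
linear [[-22.0, 11.0, 4.0], [-21.0, 11.0, 3.0], [-22.0, 11.0, 4.0], [-21.0, 12.0, 4.0], [-22.0, 12.0, 3.0], [-21.0, 13.0, 4.0], [-22.0, 13.0, 4.0], [-21.0, 13.0, 3.0], [-22.0, 13.0, 4.0], [-21.0, 14.0, 3.0], [-21.0, 15.0, 4.0], [-21.0, 14.0, 4.0], [-21.0, 16.0, 3.0], [-21.0, 15.0, 4.0], [-21.0, 16.0, 3.0], [-21.0, 16.0, 4.0], [-21.0, 17.0, 3.0], [-20.0, 17.0, 4.0], [-21.0, 17.0, 3.0], [-20.0, 18.0, 4.0]]
rot [[0.0, -0.0, 3.3], [0.0, -0.0, 3.3], [0.0, -0.0, 3.3], [0.0, -0.0, 3.3], [0.0, -0.0, 3.3], [0.0, -0.0, 3.3], [0.0, -0.0, 3.3], [0.0, -0.0, 3.3], [0.0, -0.0, 3.3], [0.0, -0.0, 3.3], [0.0, -0.0, 3.3], [0.0, -0.0, 3.3], [0.0, -0.0, 3.3], [0.0, -0.0, 3.3], [0.0, -0.0, 3.3], [0.0, -0.0, 3.3], [0.0, -0.0, 3.3], [0.0, -0.0, 3.3], [0.0, -0.0, 3.3], [0.0, -0.0, 3.3]]
end [ 0.5592 -0.2659  0.1996] rotmax 3.3 linmax 27.202941017470888
```

Call:
drive_tool --linear '[[-22,11,4],[-21,11,3],[-22,11,4],[-21,12,4],[-22,12,3],[-21,13,4],[-22,13,4],[-21,13,3],[-22,13,4],[-21,14,3],[-21,15,4],[-21,14,4],[-21,16,3],[-21,15,4],[-21,16,3],[-21,16,4],[-21,17,3],[-20,17,4],[-21,17,3],[-20,18,4]]' --rot '[[0,0,3.3],[0,0,3.3],[0,0,3.3],[0,0,3.3],[0,0,3.3],[0,0,3.3],[0,0,3.3],[0,0,3.3],[0,0,3.3],[0,0,3.3],[0,0,3.3],[0,0,3.3],[0,0,3.3],[0,0,3.3],[0,0,3.3],[0,0,3.3],[0,0,3.3],[0,0,3.3],[0,0,3.3],[0,0,3.3]]' --hand '[85,85,85,85,85,85,85,85,85,85,85,85,85,85,85,85,85,85,85,85]'

```text
t: 4.78
tcp_pos: [0.5532, -0.2934, 0.1988]
tool_rot: [0.976, 0.219, 0.013, -0.001]
force: [0.2, -0.5, 0.1]
finger_gap: 0.994
```

```bash
python3 - <<'E'
from h import *
for n in('top','side'):
    save(n,n+'1'); s=manip.sense(); p=s['tcp_pos']; R=Ro.from_quat(s['tool_rot'])
    print(n,p,np.degrees(R.as_rotvec()))
    im=cv2.imread(f'pics/{n}1.png')
    c=proj(n,p+R.apply([0,0,.06])).astype(int); x0,y0=c[0]-40,c[1]-45
    cr=cv2.resize(im[y0:y0+90,x0:x0+80],None,fx=5,fy=5,interpolation=2)
    for d in([0,.0427,.0625],[0,-.0427,.0625]):
        q=((proj(n,p+R.apply(d))-[x0,y0]+.5)*5).astype(int); cv2.circle(cr,tuple(map(int,q)),3,(0,255,0),-1)
    q=((proj(n,[.559,-.266,.106])-[x0,y0]+.5)*5).astype(int); cv2.circle(cr,tuple(map(int,q)),3,(0,0,255),-1)
    cv2.imwrite(f'pics/{n}1c.png',cr)
cv2.imwrite('pics/c1.png',np.hstack([cv2.imread('pics/top1c.png'),cv2.imread('pics/side1c.png')]))
plan([.559,-.266,.114],n=6)
E
```

```text
top [ 0.5517094  -0.29864878  0.19795483] [175.6297329   39.00003828   2.17780747]
side [ 0.55228887 -0.29621493  0.19819723] [-175.60181965  -39.24492819   -2.2397488 ]
linear [[3.0, -4.0, 14.0], [3.0, -4.0, 14.0], [3.0, -4.0, 14.0], [3.0, -4.0, 14.0], [3.0, -4.0, 14.0], [3.0, -4.0, 14.0]]
rot [[0.1, -0.2, -0.6], [0.1, -0.2, -0.6], [0.1, -0.2, -0.6], [0.1, -0.2, -0.6], [0.1, -0.2, -0.6], [0.1, -0.2, -0.6]]
end [ 0.5588 -0.2662  0.1145] rotmax 0.6403124237432849 linmax 14.866068747318506
```

View pics/c1.png

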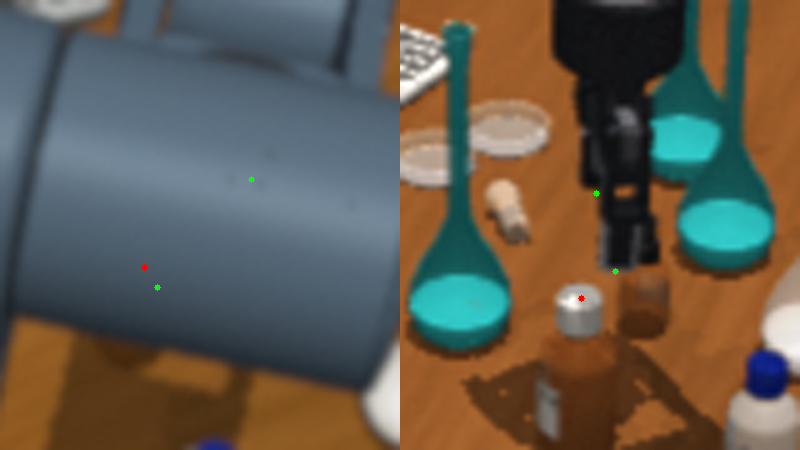

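Call:
drive_tool --linear '[[4,-6,0],[4,-6,0],[4,-6,0],[2,-3,0],[1,-1,0],[0,0,0],[0,0,0]]' --rot '[[0,0,-1],[0,0,-1],[0,0,-0.6],[0,0,0],[0,0,0],[0,0,0],[0,0,0]]' --hand '[85,85,85,85,85,85,85]'

```text
t: 5.47
tcp_pos: [0.5571, -0.2619, 0.1991]
tool_rot: [0.969, 0.246, 0.013, -0.001]
force: [0.1, -0.3, 0.3]
finger_gap: 0.995
```

```bash
python3 - <<'E'
from h import *
plan([.559,-.266,.114],n=4)
plan([.559,-.266,.200],n=1)
E
```

```text
linear [[-0.6, 1.0, 21.3], [-0.5, 1.1, 21.2], [-0.3, 1.1, 21.3], [-0.1, 1.2, 21.2]]
rot [[0.1, -0.4, -0.1], [0.1, -0.4, -0.1], [0.1, -0.4, -0.1], [0.1, -0.4, -0.1]]
end [ 0.559 -0.266  0.114] rotmax 0.42426406871192857 linmax 21.33190099358236
linear [[-0.3, 4.5, -0.9]]
rot [[0.2, -1.4, -0.3]]
end [ 0.559 -0.266  0.2  ] rotmax 1.445683229480096 linmax 4.598912915026768
```

Call:
drive_tool --linear '[[0,2.5,0],[0,1.5,10],[0,0,20],[0,0,20],[0,0,18],[0,0,8],[0,0,3],[0,0,0],[0,0,0]]' --rot '[[0.2,-0.8,0],[0,-0.6,0],[0,0,0],[0,0,0],[0,0,0],[0,0,0],[0,0,0],[0,0,0],[0,0,0]]' --hand '[85,85,85,85,85,85,85,85,85]'

```text
t: 6.22
tcp_pos: [0.5621, -0.2677, 0.1155]
tool_rot: [0.969, 0.246, -0.0, 0.003]
force: [0.0, -0.9, 0.4]
finger_gap: 0.994
```

```bash
python3 - <<'E'
from h import *
plan([.559,-.266,.116],n=1)
E
```

```text
linear [[-1.9, -3.0, -0.5]]
rot [[0.3, 0.1, -0.3]]
end [ 0.559 -0.266  0.116] rotmax 0.43588989435406733 linmax 3.5860842154082215
```

Good; centre slightly and close.

Call:
drive_tool --linear '[[-1.5,-2,0],[0,-1,0],[0,0,0],[0,0,0],[0,0,0],[0,0,0],[0,0,0],[0,0,0],[0,0,0],[0,0,0]]' --rot '[[0.2,0,0],[0,0,0],[0,0,0],[0,0,0],[0,0,0],[0,0,0],[0,0,0],[0,0,0],[0,0,0],[0,0,0]]' --hand '[85,65,55,50,45,45,44,44,44,44]' --force 30

```text
t: 7.05
tcp_pos: [0.5603, -0.2666, 0.1192]
tool_rot: [0.969, 0.246, 0.001, 0.003]
force: [0.2, 0.0, -1.8]
finger_gap: 0.557
```

```bash
python3 - <<'E'
from h import *
s=manip.sense();print(s['tcp_pos'],s['finger_gap']*85.4,s['force'])
save('side','side2',(300,160,380,250),5)
E
```

```text
[ 0.56026927 -0.26660668  0.11924804] 47.56726047958095 [ 0.2368655   0.03716419 -1.7724984 ]
```

View pics/side2.png

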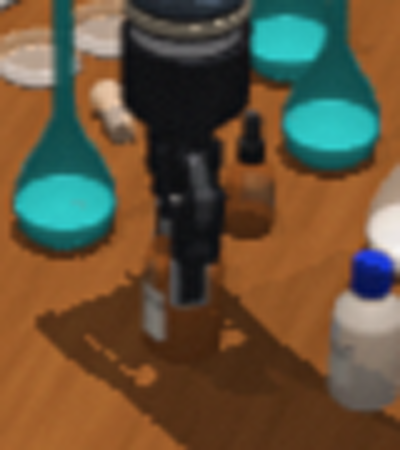

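```bash
cat >> h.py <<'E'
def need(goal,yaw=-61.2):
    "shift in tool axes (mm) and turn (deg) from the present pose to goal"
    s=manip.sense(); R0=Ro.from_quat(s['tool_rot']); c,sn=np.cos(np.radians(yaw)),np.sin(np.radians(yaw))
    y=np.array([c,sn,0]); z=np.array([0,0,-1.]); Rg=Ro.from_matrix(np.c_[np.cross(y,z),y,z])
    print('t',round(s['t'],1),'pos',s['tcp_pos'].round(4),'gap',round(s['finger_gap']*85.4,1),'F',s['force'].round(1),'| shift',(R0.inv().apply(np.array(goal)-s['tcp_pos'])*1e3).round(1),'rot',np.degrees((R0.inv()*Rg).as_rotvec()).round(1))
E
python3 -c "
from h import *
need([.5242,-.035,.19])"
```

```text
t 7.1 pos [ 0.5603 -0.2666  0.1192] gap 47.6 F [-0.4  0.8 -1.2] | shift [  78.9 -220.2  -72.3] rot [ 0.4 -0.  -0.3]
```

Call:
drive_tool --linear '[[0,0,-5],[0,0,-12],[0,0,-18],[0,0,-18],[2,-6,-12],[5,-14,-5],[7,-20,0],[8,-22,0],[8,-22,0],[8,-22,0],[8,-22,0],[8,-22,0],[8,-22,0],[6,-16,0],[4,-11,0],[2,-5,0],[0,0,0],[0,0,0]]' --rot '[[0,0,0],[0,0,0],[0,0,0],[0,0,0],[0,0,0],[0,0,0],[0,0,0],[0,0,0],[0,0,0],[0,0,0],[0,0,0],[0,0,0],[0,0,0],[0,0,0],[0,0,0],[0,0,0],[0,0,0],[0,0,0]]' --hand '[44,44,44,44,44,44,44,44,44,44,44,44,44,44,44,44,44,44]'

```text
t: 8.6
tcp_pos: [0.5178, -0.0291, 0.1981]
tool_rot: [0.969, 0.247, 0.0, 0.002]
force: [-0.4, -0.3, -1.5]
finger_gap: 0.556
```

```bash
python3 - <<'E'
from h import *
need([.5242,-.035,.19])
save('side','side3',(270,190,390,300),5)
for l in['amber_bottle']:
    for n in('side',):
        print([(np.round(x['at'],1),round(x['score'],2)) for x in cams.spot_point(l,n)],[(x['rect'],round(x['score'],2)) for x in cams.regions_of(l,n)])
s=manip.sense();R=Ro.from_quat(s['tool_rot']);p=s['tcp_pos']
for z in(.119,):
    b=p+R.apply([0,0,z]); print('expected base',b.round(4),proj('side',b),proj('top',b))
E
```

```text
t 8.6 pos [ 0.5178 -0.0291  0.1981] gap 47.5 F [-0.4 -0.3 -1.5] | shift [2.8 8.2 8.1] rot [ 0.2  0.  -0.2]
[(array([323.9, 255.1]), 0.7)] [([314.9, 234.8, 332.2, 262.4], 0.87)]
expected base [ 0.5187 -0.0308  0.079 ] [323.29568995 257.18515667] [303.23336286 256.60903058]
```

View pics/side3.png

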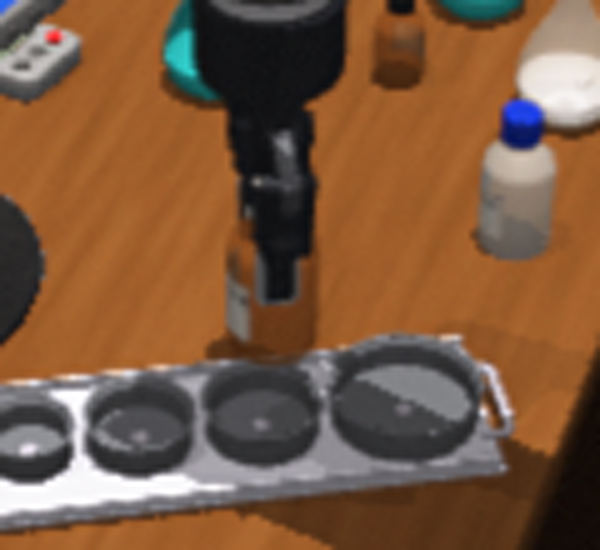

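Call:
drive_tool --linear '[[1,3,4],[1,3,8],[0.5,2,8],[0,0,8],[0,0,4],[0,0,0],[0,0,0]]' --rot '[[0,0,0],[0,0,0],[0,0,0],[0,0,0],[0,0,0],[0,0,0],[0,0,0]]' --hand '[44,44,44,44,44,44,44]'

```text
t: 9.33
tcp_pos: [0.5264, -0.041, 0.1611]
tool_rot: [0.97, 0.244, 0.0, 0.002]
force: [-1.0, 0.2, -0.9]
finger_gap: 0.555
```

```bash
python3 - <<'E'
from h import *
need([.5242,-.035,.131])
g=cams.snapshot('side'); print([(x['rect'],round(x['score'],2)) for x in cams.regions_of('amber_bottle','side')])
s=manip.sense();R=Ro.from_quat(s['tool_rot']);p=s['tcp_pos'];b=p+R.apply([0,0,.119]); print('expected base',b.round(4),proj('side',b))
E
```

```text
t 9.3 pos [ 0.5264 -0.041   0.1611] gap 47.4 F [-1.   0.2 -0.9] | shift [ 0.9 -6.5 30.1] rot [ 0.3  0.  -0.6]
[([314.5, 239.4, 333.3, 272.5], 0.59)]
expected base [ 0.5268 -0.0414  0.0426] [321.7108013  264.64356434]
```

Call:
drive_tool --linear '[[0.3,-2.5,0],[0.2,-2,0],[0,0,0],[0,0,0],[0,0,0]]' --rot '[[0,0,0],[0,0,0],[0,0,0],[0,0,0],[0,0,0]]' --hand '[44,44,44,44,44]'

```text
t: 9.85
tcp_pos: [0.5249, -0.0357, 0.1629]
tool_rot: [0.97, 0.244, 0.002, 0.003]
force: [-0.2, 0.2, -1.6]
finger_gap: 0.555
```

```bash
python3 - <<'E'
from h import *
need([.5242,-.035,.131])
g=cams.snapshot('side'); r=cams.regions_of('amber_bottle','side')[0]; print(r['rect'])
m=r['pixels']
for y in range(245,275,4):
    xs=np.nonzero(m[y])[0]; print(y,xs.min() if len(xs) else 0,xs.max() if len(xs) else 0)
s=manip.sense();R=Ro.from_quat(s['tool_rot']);p=s['tcp_pos']
for h in(0,.02,.04): print(h,[proj('side',p+R.apply([x,0,.119-h])).round(1) for x in(-.024,0,.024)])
cv2.imwrite('pics/side4.png',cv2.resize(g[200:300,270:380],None,fx=5,fy=5,interpolation=2)[:,:,::-1])
E
```

```text
t 9.8 pos [ 0.5249 -0.0357  0.1629] gap 47.4 F [-0.2  0.2 -1.6] | shift [-0.3 -1.2 31.9] rot [ 0.4 -0.1 -0.5]
[300.6, 322.8, 347.0, 384.0]
245 0 0
249 0 0
253 0 0
257 0 0
261 0 0
265 0 0
269 0 0
273 0 0
0 [array([330.4, 264.7]), array([321.5, 265.5]), array([312.7, 266.4])]
0.02 [array([330.5, 259. ]), array([321.6, 259.8]), array([312.6, 260.7])]
0.04 [array([330.6, 253.1]), array([321.6, 254. ]), array([312.6, 254.9])]
```

View pics/side4.png

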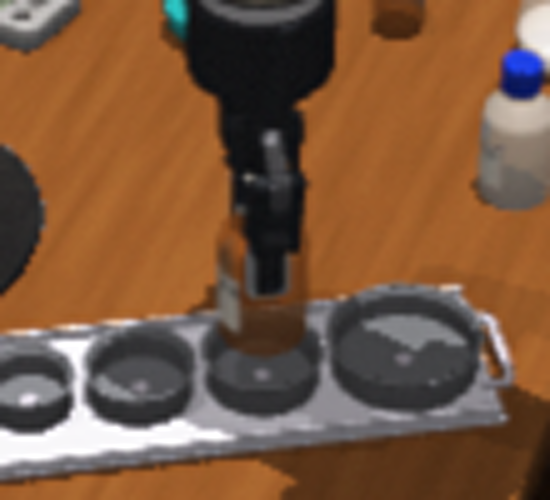

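Call:
drive_tool --linear '[[0,-0.6,5],[0,0,7],[0,0,7],[0,0,4],[0,0,2],[0,0,0],[0,0,0]]' --rot '[[0,0,0],[0,0,0],[0,0,0],[0,0,0],[0,0,0],[0,0,0],[0,0,0]]' --hand '[44,44,44,44,44,44,44]'

```text
t: 10.53
tcp_pos: [0.5246, -0.0355, 0.1343]
tool_rot: [0.97, 0.244, 0.001, 0.003]
force: [0.5, 0.2, -1.6]
finger_gap: 0.554
```

```bash
python3 - <<'E'
from h import *
need([.5242,-.035,.131])
E
```

```text
t 10.5 pos [ 0.5246 -0.0355  0.1343] gap 47.4 F [ 0.5  0.2 -1.6] | shift [-0.1 -0.7  3.3] rot [ 0.3 -0.1 -0.6]
```

Call:
drive_tool --linear '[[0,0,1.5],[0,0,1.5],[0,0,1],[0,0,0],[0,0,0]]' --rot '[[0,0,0],[0,0,0],[0,0,0],[0,0,0],[0,0,0]]' --hand '[44,44,44,44,44]'

```text
t: 10.95
tcp_pos: [0.5252, -0.0357, 0.1312]
tool_rot: [0.97, 0.244, 0.002, 0.003]
force: [1.0, -0.4, -1.2]
finger_gap: 0.555
```

```bash
python3 - <<'E'
from h import *
need([.5242,-.035,.131])
E
```

```text
t 10.9 pos [ 0.5252 -0.0357  0.1312] gap 47.4 F [ 1.  -0.4 -1.2] | shift [-0.6 -1.1  0.2] rot [ 0.4 -0.1 -0.6]
```

Call:
drive_tool --linear '[[0,0,1.5],[0,0,1.5],[0,0,1.5],[0,0,0]]' --rot '[[0,0,0],[0,0,0],[0,0,0],[0,0,0]]' --hand '[44,44,44,44]'

```text
t: 11.28
tcp_pos: [0.5256, -0.0357, 0.1314]
tool_rot: [0.97, 0.244, 0.003, 0.004]
force: [-0.1, 0.0, -1.0]
finger_gap: 0.556
```

```bash
python3 - <<'E'
from h import *
need([.5242,-.035,.131])
E
```

```text
t 11.3 pos [ 0.5256 -0.0357  0.1314] gap 47.5 F [-0.1  0.  -1. ] | shift [-0.9 -1.3  0.4] rot [ 0.5 -0.2 -0.6]
```

Call:
drive_tool --linear '[[0,0,0],[0,0,0],[0,0,0],[0,0,0],[0,0,0],[0,0,0]]' --rot '[[0,0,0],[0,0,0],[0,0,0],[0,0,0],[0,0,0],[0,0,0]]' --hand '[50,55,60,70,80,80]'

```text
t: 11.78
tcp_pos: [0.5264, -0.036, 0.1314]
tool_rot: [0.97, 0.244, 0.004, 0.004]
force: [-0.4, 0.4, -0.5]
finger_gap: 0.934
```

Call:
drive_tool --linear '[[0,0,-5],[0,0,-15],[0,0,-25],[0,0,-25],[0,0,-15],[0,0,-5],[0,0,0]]' --rot '[[0,0,0],[0,0,0],[0,0,0],[0,0,0],[0,0,0],[0,0,0],[0,0,0]]' --hand '[85,85,85,85,85,85,85]'

```text
t: 12.37
tcp_pos: [0.5246, -0.0352, 0.2245]
tool_rot: [0.97, 0.244, 0.002, 0.003]
force: [-0.6, -1.0, 0.0]
finger_gap: 0.995
```

```bash
python3 - <<'E'
from h import *
save('side','side5',(260,190,390,300),5)
need([.442,-.2545,.22])
E
```

```text
t 12.4 pos [ 0.5245 -0.0352  0.224 ] gap 85.1 F [ 0.  -0.6 -0.5] | shift [-176.4  154.2    4.6] rot [ 0.3 -0.1 -0.6]
```

View pics/side5.png

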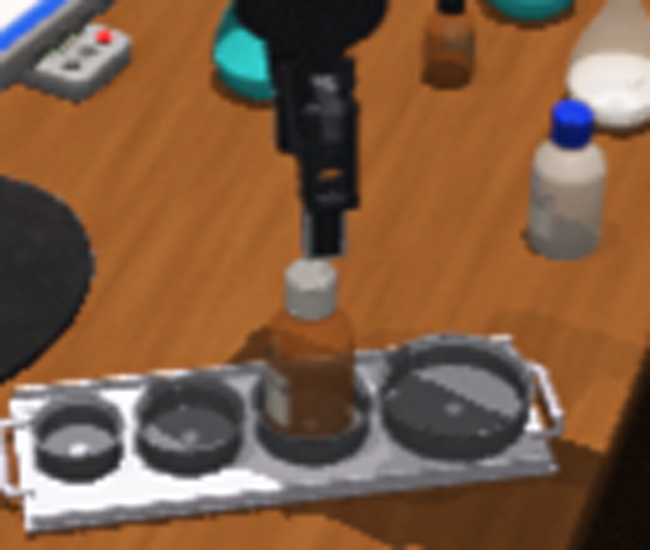

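Call:
drive_tool --linear '[[-9,8,0],[-18,16,0],[-18,16,0],[-18,16,0],[-18,16,0],[-18,16,0],[-18,16,0],[-18,16,0],[-11,10,0],[-6,5,0],[-3,2,0],[0,0,0],[0,0,0]]' --rot '[[0,0,0],[0,0,0],[0,0,0],[0,0,0],[0,0,0],[0,0,0],[0,0,0],[0,0,0],[0,0,0],[0,0,0],[0,0,0],[0,0,0],[0,0,0]]' --hand '[85,85,85,85,85,85,85,85,85,85,85,85,85]'

```text
t: 13.5
tcp_pos: [0.4398, -0.2402, 0.2101]
tool_rot: [0.97, 0.245, -0.009, -0.007]
force: [-0.4, 0.2, 0.7]
finger_gap: 0.993
```

```bash
python3 - <<'E'
from h import *
need([.442,-.2545,.108])
E
```

```text
t 13.5 pos [ 0.4398 -0.2402  0.2101] gap 84.8 F [-0.4  0.2  0.7] | shift [ -3.5  15.4 101.9] rot [-1.   0.8 -0.5]
```

Call:
drive_tool --linear '[[-1,5,0],[-1,5,4],[0,1.5,10],[0,0,8],[0,0,0]]' --rot '[[-0.6,0.5,-0.4],[-0.4,0.3,0],[0,0,0],[0,0,0],[0,0,0]]' --hand '[85,85,85,85,85]'

```text
t: 13.92
tcp_pos: [0.4449, -0.2491, 0.1859]
tool_rot: [0.968, 0.251, 0.001, -0.0]
force: [-0.4, 0.3, 0.6]
finger_gap: 0.995
```

```bash
python3 - <<'E'
from h import *
need([.442,-.2545,.108])
E
```

```text
t 13.9 pos [ 0.4449 -0.2491  0.1859] gap 85.0 F [-0.4  0.3  0.6] | shift [-5.4  3.2 77.9] rot [ 0.  -0.2  0.3]
```

Call:
drive_tool --linear '[[-2,1.5,4],[-2,1,10],[0,0,15],[0,0,18],[0,0,12],[0,0,6],[0,0,2],[0,0,0],[0,0,0]]' --rot '[[0,0,0],[0,0,0],[0,0,0],[0,0,0],[0,0,0],[0,0,0],[0,0,0],[0,0,0],[0,0,0]]' --hand '[85,85,85,85,85,85,85,85,85]'

```text
t: 14.67
tcp_pos: [0.4425, -0.2531, 0.112]
tool_rot: [0.968, 0.252, 0.001, -0.001]
force: [0.5, 1.3, 0.3]
finger_gap: 0.994
```

```bash
python3 - <<'E'
from h import *
need([.442,-.2545,.108])
E
```

```text
t 14.7 pos [ 0.4425 -0.2531  0.112 ] gap 84.9 F [0.5 1.3 0.3] | shift [-1.1  1.   4. ] rot [-0.1 -0.1  0.4]
```

Call:
drive_tool --linear '[[-0.5,0.5,2],[-0.3,0.3,1.5],[0,0,0],[0,0,0],[0,0,0],[0,0,0],[0,0,0],[0,0,0],[0,0,0],[0,0,0],[0,0,0]]' --rot '[[0,0,0],[0,0,0],[0,0,0],[0,0,0],[0,0,0],[0,0,0],[0,0,0],[0,0,0],[0,0,0],[0,0,0],[0,0,0]]' --hand '[85,75,60,50,45,42,39,39,39,39,39]'

```text
t: 15.58
tcp_pos: [0.4431, -0.2551, 0.1107]
tool_rot: [0.968, 0.252, 0.002, 0.001]
force: [0.5, -0.6, -1.2]
finger_gap: 0.498
```

```bash
python3 - <<'E'
from h import *
need([.5829,-.0027,.20])
E
```

```text
t 15.6 pos [ 0.4431 -0.2551  0.1107] gap 42.5 F [ 0.5 -0.6 -1.2] | shift [ 245.4 -151.8  -89. ] rot [ 0.2 -0.2  0.4]
```

Call:
drive_tool --linear '[[0,0,-5],[0,0,-12],[0,0,-20],[0,0,-24],[0,0,-24],[4,-3,-20],[10,-6,-12],[16,-10,-4],[20,-12,0],[22,-14,0],[24,-15,0],[24,-15,0],[24,-15,0],[22,-14,0],[18,-11,0],[12,-8,0],[7,-4,0],[3,-2,0],[0,0,0],[0,0,0]]' --rot '[[0,0,0],[0,0,0],[0,0,0],[0,0,0],[0,0,0],[0,0,0],[0,0,0],[0,0,0],[0,0,0],[0,0,0],[0,0,0],[0,0,0],[0,0,0],[0,0,0],[0,0,0],[0,0,0],[0,0,0],[0,0,0],[0,0,0],[0,0,0]]' --hand '[39,39,39,39,39,39,39,39,39,39,39,39,39,39,39,39,39,39,39,39]'

```text
t: 17.25
tcp_pos: [0.5623, -0.0323, 0.2434]
tool_rot: [0.968, 0.25, 0.003, 0.002]
force: [-0.6, 0.3, -1.6]
finger_gap: 0.498
```

```bash
python3 - <<'E'
from h import *
need([.5829,-.0027,.165])
E
```

```text
t 17.2 pos [ 0.5623 -0.0323  0.2434] gap 42.5 F [-0.6  0.3 -1.6] | shift [ 32.1 -16.3  78.5] rot [ 0.3 -0.3  0.2]
```

Call:
drive_tool --linear '[[8,-4,0],[10,-5,0],[6,-3,0],[2,-1,2],[0,0,8],[0,0,12],[0,0,12],[0,0,8],[0,0,4],[0,0,0],[0,0,0]]' --rot '[[0,0,0],[0,0,0],[0,0,0],[0,0,0],[0,0,0],[0,0,0],[0,0,0],[0,0,0],[0,0,0],[0,0,0],[0,0,0]]' --hand '[39,39,39,39,39,39,39,39,39,39,39]'

```text
t: 18.17
tcp_pos: [0.5799, -0.0094, 0.193]
tool_rot: [0.969, 0.248, 0.002, 0.002]
force: [0.4, 0.1, -1.8]
finger_gap: 0.495
```

```bash
python3 - <<'E'
from h import *
need([.5829,-.0027,.123])
E
```

```text
t 18.2 pos [ 0.5799 -0.0094  0.193 ] gap 42.3 F [ 0.4  0.1 -1.8] | shift [ 5.7 -4.8 70. ] rot [ 0.2 -0.1 -0.1]
```

Call:
drive_tool --linear '[[2,-2,0],[2,-1.5,3],[0.5,0,8],[0,0,12],[0,0,8],[0,0,3],[0,0,0],[0,0,0]]' --rot '[[0,0,0],[0,0,0],[0,0,0],[0,0,0],[0,0,0],[0,0,0],[0,0,0],[0,0,0]]' --hand '[39,39,39,39,39,39,39,39]'

```text
t: 18.83
tcp_pos: [0.5843, -0.0038, 0.1584]
tool_rot: [0.969, 0.248, 0.004, 0.003]
force: [-0.1, 0.7, -1.2]
finger_gap: 0.491
```

```bash
python3 - <<'E'
from h import *
need([.5829,-.0027,.123])
save('side','side6',(250,180,360,290),5)
s=manip.sense();R=Ro.from_quat(s['tool_rot']);p=s['tcp_pos']
print([(proj('side',p+R.apply([x,0,.1107]))-[250,180]+.5)*5 for x in(-.0215,0,.0215)])
E
```

```text
t 18.8 pos [ 0.5843 -0.0038  0.1584] gap 42.0 F [-0.1  0.7 -1.2] | shift [-1.  -1.9 35.3] rot [ 0.4 -0.4 -0.1]
[array([274.11268836, 433.09491537]), array([234.12879986, 437.07822941]), array([193.99023473, 441.07695279])]
```

View pics/side6.png

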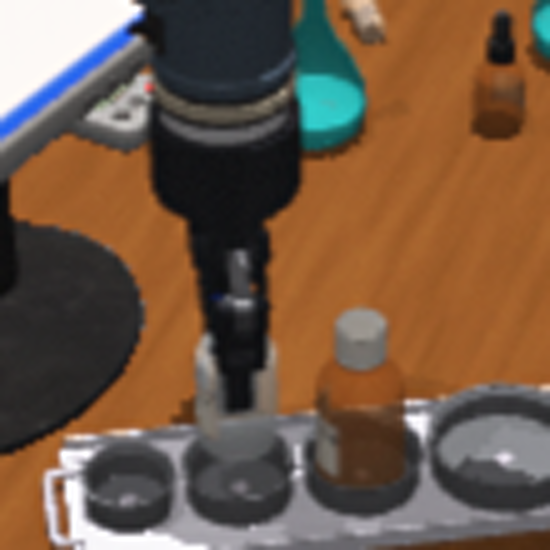

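Call:
drive_tool --linear '[[-0.7,-1,4],[-0.5,-0.5,7],[0,0,8],[0,0,5],[0,0,2],[0,0,0],[0,0,0]]' --rot '[[0,0,0],[0,0,0],[0,0,0],[0,0,0],[0,0,0],[0,0,0],[0,0,0]]' --hand '[39,39,39,39,39,39,39]'

```text
t: 19.47
tcp_pos: [0.5832, -0.0033, 0.1305]
tool_rot: [0.969, 0.248, 0.005, 0.003]
force: [1.0, 0.4, -0.9]
finger_gap: 0.493
```

Call:
drive_tool --linear '[[0,0,2],[0,0,2],[0,0,1],[0,0,0]]' --rot '[[0,0,0],[0,0,0],[0,0,0],[0,0,0]]' --hand '[39,39,39,39]'

```text
t: 19.8
tcp_pos: [0.5836, -0.0034, 0.1253]
tool_rot: [0.969, 0.248, 0.005, 0.004]
force: [0.1, -0.1, -1.1]
finger_gap: 0.499
```

```bash
python3 - <<'E'
from h import *
need([.5829,-.0027,.123])
E
```

```text
t 19.8 pos [ 0.5836 -0.0034  0.1253] gap 42.7 F [ 0.1 -0.1 -1.1] | shift [-0.3 -1.   2.3] rot [ 0.5 -0.5 -0.1]
```

Call:
drive_tool --linear '[[0,0,2],[0,0,2],[0,0,2]]' --rot '[[0,0,0],[0,0,0],[0,0,0]]' --hand '[39,39,39]'

```text
t: 20.05
tcp_pos: [0.5843, -0.0034, 0.1226]
tool_rot: [0.969, 0.248, 0.006, 0.004]
force: [-4.3, 0.4, 22.2]
finger_gap: 0.5
```

Call:
drive_tool --linear '[[0,0,2],[0,0,2]]' --rot '[[0,0,0],[0,0,0]]' --hand '[39,39]'

```text
t: 20.22
tcp_pos: [0.5842, -0.0034, 0.1227]
tool_rot: [0.969, 0.248, 0.006, 0.004]
force: [-1.8, 1.0, 12.1]
finger_gap: 0.497
```

Call:
drive_tool --linear '[[0,0,0],[0,0,0],[0,0,0],[0,0,0],[0,0,0],[0,0,0]]' --rot '[[0,0,0],[0,0,0],[0,0,0],[0,0,0],[0,0,0],[0,0,0]]' --hand '[43,48,55,65,75,80]'

```text
t: 20.72
tcp_pos: [0.5852, -0.0036, 0.1239]
tool_rot: [0.969, 0.248, 0.008, 0.005]
force: [0.1, 0.9, 0.1]
finger_gap: 0.939
```

Call:
drive_tool --linear '[[0,0,-5],[0,0,-15],[0,0,-25],[0,0,-25],[0,0,-15],[0,0,-5],[0,0,0]]' --rot '[[0,0,0],[0,0,0],[0,0,0],[0,0,0],[0,0,0],[0,0,0],[0,0,0]]' --hand '[85,85,85,85,85,85,85]'

```text
t: 21.3
tcp_pos: [0.5827, -0.003, 0.2161]
tool_rot: [0.969, 0.248, 0.005, 0.003]
force: [-0.1, -0.2, 0.2]
finger_gap: 0.997
```

```bash
python3 - <<'E'
from h import *
need([.554,-.393,.22])
for n in('top','side'):
    im=cams.snapshot(n).astype(int); r,g,b=im[...,0],im[...,1],im[...,2]
    k=np.zeros(r.shape,bool); x0,y0,x1,y1={'top':(395,180,425,220),'side':(335,175,365,212)}[n]
    # amber body: darker/redder than desk
    sub=im[y0:y1,x0:x1]; cv2.imwrite(f'pics/{n}d.png',cv2.resize(sub.astype(np.uint8),None,fx=12,fy=12,interpolation=2)[:,:,::-1])
a=cv2.imread('pics/topd.png');b=cv2.imread('pics/sided.png');H=max(a.shape[0],b.shape[0])
pad=lambda i:np.pad(i,((0,H-i.shape[0]),(0,0),(0,0)))
cv2.imwrite('pics/d.png',np.hstack([pad(a),pad(b)]))
E
```

```text
t 21.3 pos [ 0.5827 -0.003   0.2161] gap 85.1 F [-0.1 -0.2  0.2] | shift [-212.5  328.2   -2.6] rot [ 0.5 -0.5 -0.1]
```

View pics/d.png

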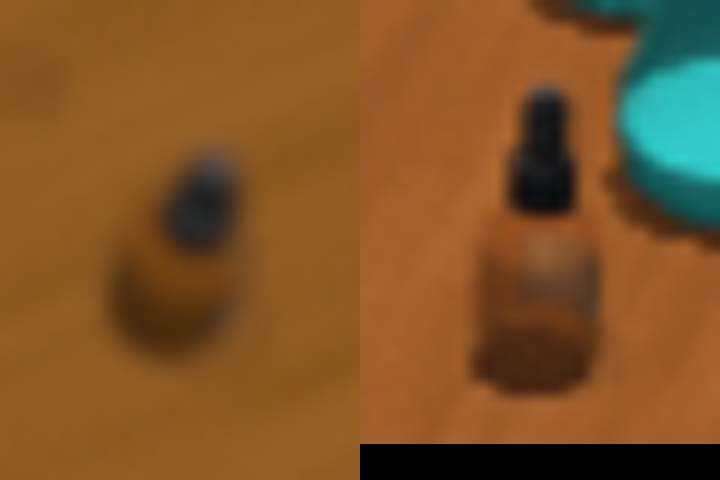

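```bash
python3 - <<'E'
from h import *
print('tip',tri((412.25,192.8),(349.9,182.25)).round(4),ray('top',(412.25,192.8),.086)[:2],ray('side',(349.9,182.25),.086)[:2])
print('base',ray('top',(408.5,204.8),0)[:2],ray('side',(349.1,204.25),0)[:2])
E
```

```text
tip [ 0.5584 -0.3968  0.0883] [ 0.55954426 -0.39756318] [ 0.55903392 -0.40018664]
base [ 0.5581836  -0.39803933] [ 0.56011042 -0.40475171]
```

```bash
python3 -c "
from h import *
need([.559,-.398,.22])
s=manip.sense();print(s['q'])"
```

```text
t 21.4 pos [ 0.582  -0.0029  0.2146] gap 85.1 F [-0.1 -0.2 -0.6] | shift [-210.   335.5   -4.2] rot [ 0.4 -0.3 -0.1]
[-0.19625061  0.58382875  1.6295173  -0.00219916  0.91899773  0.87464334]
```

Call:
drive_tool --linear '[[-6,9,0],[-14,22,0],[-16,25,0],[-16,25,0],[-16,25,0],[-16,25,0],[-16,25,0],[-16,25,0],[-16,25,0],[-16,25,0],[-16,25,0],[-16,25,0],[-10,16,0],[-6,9,0],[-3,5,0],[0,0,0],[0,0,0]]' --rot '[[0,0,0],[0,0,0],[0,0,0],[0,0,0],[0,0,0],[0,0,0],[0,0,0],[0,0,0],[0,0,0],[0,0,0],[0,0,0],[0,0,0],[0,0,0],[0,0,0],[0,0,0],[0,0,0],[0,0,0]]' --hand '[85,85,85,85,85,85,85,85,85,85,85,85,85,85,85,85,85]'

```text
t: 22.82
tcp_pos: [0.5416, -0.3937, 0.1875]
tool_rot: [0.969, 0.248, -0.012, -0.012]
force: [0.8, 0.7, 0.1]
finger_gap: 0.993
```

```bash
python3 -c "
from h import *
need([.559,-.398,.097])"
```

```text
t 22.8 pos [ 0.5416 -0.3937  0.1875] gap 84.8 F [0.8 0.7 0.1] | shift [14.8 14.8 89.9] rot [-1.7  1.  -0.1]
```

Call:
drive_tool --linear '[[4,4,0],[5,5,0],[2,2,0],[0,0,0],[0,0,0]]' --rot '[[-0.8,0.4,0],[-0.6,0.4,0],[0,0,0],[0,0,0],[0,0,0]]' --hand '[85,85,85,85,85]'

```text
t: 23.23
tcp_pos: [0.5592, -0.3924, 0.1868]
tool_rot: [0.968, 0.251, -0.002, -0.003]
force: [0.6, 0.5, -0.5]
finger_gap: 0.996
```

```bash
python3 -c "
from h import *
need([.559,-.398,.097])"
```

```text
t 23.2 pos [ 0.5592 -0.3924  0.1868] gap 85.1 F [ 0.6  0.5 -0.5] | shift [-2.7  5.3 89.7] rot [-0.3  0.1  0.3]
```

Call:
drive_tool --linear '[[-1,2,5],[-0.5,1.5,12],[0,0,18],[0,0,18],[0,0,12],[0,0,6],[0,0,2],[0,0,0],[0,0,0]]' --rot '[[-0.2,0,0],[0,0,0],[0,0,0],[0,0,0],[0,0,0],[0,0,0],[0,0,0],[0,0,0],[0,0,0]]' --hand '[85,85,85,85,85,85,85,85,85]'

```text
t: 23.98
tcp_pos: [0.56, -0.3955, 0.1078]
tool_rot: [0.968, 0.252, -0.001, -0.001]
force: [-0.1, 0.4, 0.0]
finger_gap: 0.992
```

```bash
python3 -c "
from h import *
need([.559,-.398,.099])"
```

```text
t 24.0 pos [ 0.56   -0.3955  0.1078] gap 84.7 F [-0.1  0.4  0. ] | shift [-2.1  1.7  8.8] rot [-0.1  0.1  0.4]
```

Call:
drive_tool --linear '[[-1,1,3],[-0.5,0.5,3],[0,0,2],[0,0,0],[0,0,0],[0,0,0],[0,0,0],[0,0,0],[0,0,0],[0,0,0],[0,0,0],[0,0,0]]' --rot '[[0,0,0],[0,0,0],[0,0,0],[0,0,0],[0,0,0],[0,0,0],[0,0,0],[0,0,0],[0,0,0],[0,0,0],[0,0,0],[0,0,0]]' --hand '[85,85,75,65,55,45,38,34,30,29,29,29]'

```text
t: 24.98
tcp_pos: [0.561, -0.3993, 0.103]
tool_rot: [0.968, 0.252, 0.001, 0.003]
force: [-0.4, -0.2, -0.0]
finger_gap: 0.377
```

```bash
python3 - <<'E'
from h import *
need([.6355,.0263,.26])
save('side','side7',(310,150,390,240),5)
E
```

```text
t 25.0 pos [ 0.561  -0.3993  0.103 ] gap 32.2 F [-0.4 -0.2 -0. ] | shift [ 272.8 -334.3 -158.7] rot [ 0.3 -0.   0.4]
```

View pics/side7.png

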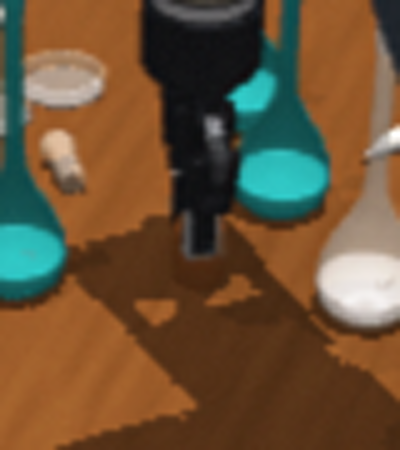

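Call:
drive_tool --linear '[[0,0,-5],[0,0,-12],[0,0,-20],[0,0,-25],[0,0,-25],[0,0,-25],[0,0,-15],[0,0,-5],[0,0,0]]' --rot '[[0,0,0],[0,0,0],[0,0,0],[0,0,0],[0,0,0],[0,0,0],[0,0,0],[0,0,0],[0,0,0]]' --hand '[29,29,29,29,29,29,29,29,29]'

```text
t: 25.78
tcp_pos: [0.5601, -0.3981, 0.2456]
tool_rot: [0.968, 0.252, 0.0, 0.002]
force: [0.3, 0.6, -0.3]
finger_gap: 0.375
```

Call:
drive_tool --linear '[[6,-10,0],[12,-20,0],[14,-24,-1],[14,-24,-1],[14,-24,-1],[14,-24,-1],[14,-24,-1],[14,-24,-1],[14,-24,-1],[14,-24,-1],[14,-24,-1],[12,-20,0],[8,-13,0],[4,-7,0],[2,-3,0],[0,0,0],[0,0,0]]' --rot '[[0,0,0],[0,0,0],[0,0,0],[0,0,0],[0,0,0],[0,0,0],[0,0,0],[0,0,0],[0,0,0],[0,0,0],[0,0,0],[0,0,0],[0,0,0],[0,0,0],[0,0,0],[0,0,0],[0,0,0]]' --hand '[29,29,29,29,29,29,29,29,29,29,29,29,29,29,29,29,29]'

```text
t: 27.2
tcp_pos: [0.5522, -0.0333, 0.2358]
tool_rot: [0.968, 0.251, -0.016, -0.013]
force: [0.1, 0.6, -0.4]
finger_gap: 0.376
```

```bash
python3 -c "
from h import *
need([.6355,.0263,.25])"
```

```text
t 27.2 pos [ 0.5522 -0.0333  0.2358] gap 32.1 F [ 0.1  0.6 -0.4] | shift [101.4 -12.  -16.3] rot [-1.9  1.4  0.3]
```

Call:
drive_tool --linear '[[4,-1,-6],[10,-1,-5],[15,-2,0],[18,-2,0],[18,-2,0],[12,-2,0],[7,-1,0],[3,0,0],[0,0,0],[0,0,0]]' --rot '[[-0.8,0.5,0],[-0.5,0.4,0],[0,0,0],[0,0,0],[0,0,0],[0,0,0],[0,0,0],[0,0,0],[0,0,0],[0,0,0]]' --hand '[29,29,29,29,29,29,29,29,29,29]'

```text
t: 28.03
tcp_pos: [0.632, 0.0141, 0.2509]
tool_rot: [0.969, 0.246, 0.0, -0.0]
force: [-0.4, -0.2, -0.8]
finger_gap: 0.379
```

```bash
python3 -c "
from h import *
need([.6355,.0263,.115])"
```

```text
t 28.0 pos [0.632  0.0141 0.2509] gap 32.4 F [-0.4 -0.2 -0.8] | shift [  8.8  -9.  135.9] rot [ 0.  -0.  -0.4]
```

Call:
drive_tool --linear '[[2.5,-2.5,0],[3,-3,2],[1,-1,8],[0,0,15],[0,0,20],[0,0,20],[0,0,12],[0,0,6],[0,0,2],[0,0,0],[0,0,0]]' --rot '[[0,0,0],[0,0,0],[0,0,0],[0,0,0],[0,0,0],[0,0,0],[0,0,0],[0,0,0],[0,0,0],[0,0,0],[0,0,0]]' --hand '[29,29,29,29,29,29,29,29,29,29,29]'

```text
t: 28.95
tcp_pos: [0.6319, 0.0226, 0.1604]
tool_rot: [0.97, 0.244, -0.001, -0.0]
force: [-0.1, -0.1, -0.6]
finger_gap: 0.376
```

```bash
python3 -c "
from h import *
need([.6355,.0263,.115])"
```

```text
t 28.9 pos [0.6319 0.0226 0.1604] gap 32.1 F [-0.1 -0.1 -0.6] | shift [ 5.  -1.5 45.4] rot [-0.1  0.1 -0.5]
```

Call:
drive_tool --linear '[[2,-0.5,2],[1.5,-0.5,3],[0,0,2],[0,0,0],[0,0,0]]' --rot '[[0,0,0],[0,0,0],[0,0,0],[0,0,0],[0,0,0]]' --hand '[29,29,29,29,29]'

```text
t: 29.37
tcp_pos: [0.6366, 0.0253, 0.1559]
tool_rot: [0.97, 0.244, 0.002, 0.001]
force: [-0.7, -0.3, -1.1]
finger_gap: 0.378
```

```bash
python3 - <<'E'
from h import *
need([.6355,.0263,.115])
save('side','side8',(240,200,330,300),6)
s=manip.sense();R=Ro.from_quat(s['tool_rot']);p=s['tcp_pos']
print([(proj('side',p+R.apply([x,0,.103]))-[240,200]+.5)*6 for x in(-.0165,0,.0165)])
E
```

```text
t 29.4 pos [0.6366 0.0253 0.1559] gap 32.3 F [-0.7 -0.3 -1.1] | shift [-0.7 -1.5 40.9] rot [ 0.2 -0.2 -0.5]
[array([244.2020148 , 407.45284336]), array([206.8462915 , 411.05703375]), array([169.38553448, 414.67135811])]
```

View pics/side8.png

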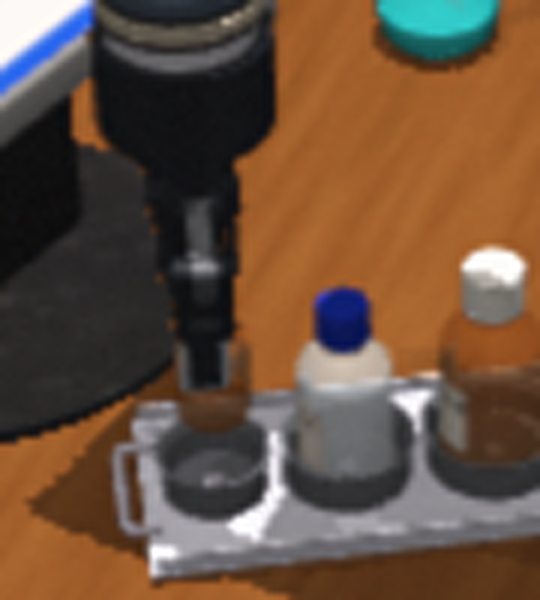

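Call:
drive_tool --linear '[[0,-1,4],[0,0,7],[0,0,9],[0,0,7],[0,0,3],[0,0,0],[0,0,0]]' --rot '[[0,0,0],[0,0,0],[0,0,0],[0,0,0],[0,0,0],[0,0,0],[0,0,0]]' --hand '[29,29,29,29,29,29,29]'

```text
t: 30.0
tcp_pos: [0.6358, 0.0262, 0.122]
tool_rot: [0.97, 0.244, 0.001, 0.001]
force: [-0.7, 0.4, -1.1]
finger_gap: 0.377
```

```bash
python3 -c "
from h import *
need([.6355,.0263,.115])"
```

```text
t 30.0 pos [0.6358 0.0262 0.122 ] gap 32.2 F [-0.7  0.4 -1.1] | shift [-0.2 -0.2  7. ] rot [ 0.1 -0.1 -0.6]
```

Call:
drive_tool --linear '[[0,0,3],[0,0,2.5],[0,0,2],[0,0,2]]' --rot '[[0,0,0],[0,0,0],[0,0,0],[0,0,0]]' --hand '[29,29,29,29]'

```text
t: 30.33
tcp_pos: [0.6365, 0.0262, 0.1148]
tool_rot: [0.97, 0.244, 0.002, 0.001]
force: [-6.0, -0.4, 21.6]
finger_gap: 0.374
```

Call:
drive_tool --linear '[[0,0,2],[0,0,2]]' --rot '[[0,0,0],[0,0,0]]' --hand '[29,29]'

```text
t: 30.5
tcp_pos: [0.6364, 0.0262, 0.1149]
tool_rot: [0.97, 0.244, 0.002, 0.001]
force: [-3.1, 0.7, 9.1]
finger_gap: 0.377
```

Seated at the expected height; release and retreat.

Call:
drive_tool --linear '[[0,0,0],[0,0,0],[0,0,0],[0,0,0],[0,0,0],[0,0,0]]' --rot '[[0,0,0],[0,0,0],[0,0,0],[0,0,0],[0,0,0],[0,0,0]]' --hand '[34,40,48,56,65,72]'

```text
t: 31.0
tcp_pos: [0.6374, 0.026, 0.1162]
tool_rot: [0.97, 0.244, 0.004, 0.002]
force: [-0.1, -0.7, 0.3]
finger_gap: 0.839
```

Call:
drive_tool --linear '[[0,0,-5],[0,0,-15],[0,0,-25],[0,0,-30],[0,0,-35],[0,0,-38],[0,0,-38],[0,0,-30],[0,0,-15],[0,0,-5],[0,0,0]]' --rot '[[0,0,0],[0,0,0],[0,0,0],[0,0,0],[0,0,0],[0,0,0],[0,0,0],[0,0,0],[0,0,0],[0,0,0],[0,0,0]]' --hand '[80,80,80,80,80,80,80,80,80,80,80]'

```text
t: 31.92
tcp_pos: [0.6348, 0.0264, 0.3624]
tool_rot: [0.97, 0.244, 0.0, 0.0]
force: [0.6, 0.3, 0.0]
finger_gap: 0.939
```

```bash
python3 - <<'E'
from h import *
need([.445,-.399,.32])
for n,b in(('top',(415,195,455,250)),('side',(365,145,405,215))):
    im=cams.snapshot(n)[b[1]:b[3],b[0]:b[2]]; cv2.imwrite(f'pics/f{n}.png',cv2.resize(im,(400,(b[3]-b[1])*10),interpolation=2)[:600,:,::-1] if 0 else cv2.resize(im,None,fx=8.5,fy=8.5,interpolation=2)[:,:,::-1])
a=cv2.imread('pics/ftop.png');b=cv2.imread('pics/fside.png');H=max(a.shape[0],b.shape[0])
pad=lambda i:np.pad(i,((0,H-i.shape[0]),(0,0),(0,0)))
cv2.imwrite('pics/f.png',np.hstack([pad(a),pad(b)])); print(a.shape)
E
```

```text
t 31.9 pos [0.6348 0.0264 0.3624] gap 80.2 F [0.6 0.3 0. ] | shift [-368.5  284.8   42.5] rot [ 0.  -0.  -0.5]
(468, 340, 3)
```

View pics/f.png

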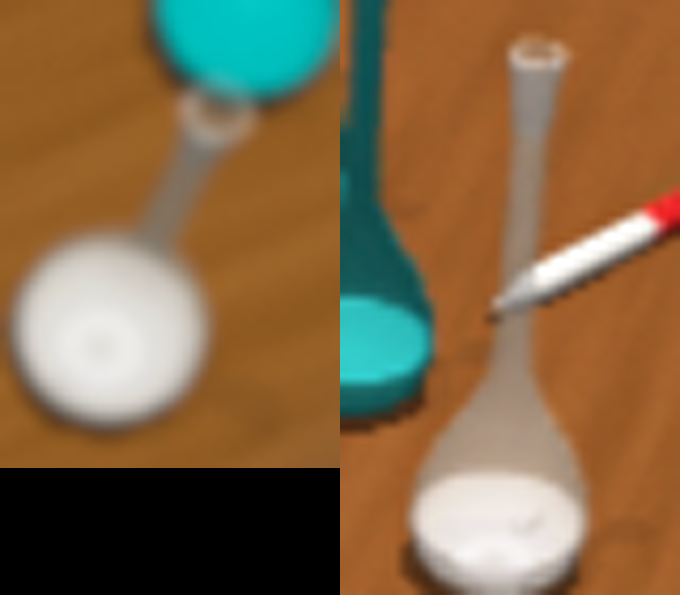

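```bash
python3 - <<'E'
from h import *
a,b=(440.0,207.7),(388.0,150.85)
print('lip',tri(a,b).round(4),ray('top',a,.217)[:2],ray('side',b,.217)[:2])
a,b=(427.2,233.1),(383.1,206.3); print('body',tri(a,b).round(4),ray('top',a,.03)[:2],ray('side',b,.03)[:2])
E
```

```text
lip [ 0.4461 -0.398   0.2181] [ 0.44634556 -0.39837347] [ 0.44666283 -0.40004931]
body [ 0.4472 -0.3986  0.0217] [ 0.44534013 -0.39584632] [ 0.44440796 -0.38636636]
```

Call:
drive_tool --linear '[[-8,6,0],[-18,14,0],[-24,18,-1],[-24,18,-1],[-24,18,-1],[-24,18,-1],[-24,18,-1],[-24,18,-1],[-24,18,-1],[-24,18,-1],[-24,18,-1],[-24,18,-1],[-24,18,-1],[-24,18,-1],[-16,12,0],[-10,8,0],[-5,4,0],[0,0,0],[0,0,0]]' --rot '[[0,0,0],[0,0,0],[0,0,0],[0,0,0],[0,0,0],[0,0,0],[0,0,0],[0,0,0],[0,0,0],[0,0,0],[0,0,0],[0,0,0],[0,0,0],[0,0,0],[0,0,0],[0,0,0],[0,0,0],[0,0,0],[0,0,0]]' --hand '[80,80,80,80,80,80,80,80,80,80,80,80,80,80,80,80,80,80,80]'

```text
t: 33.6
tcp_pos: [0.4238, -0.3837, 0.331]
tool_rot: [0.969, 0.243, -0.031, -0.03]
force: [-0.5, 0.3, 0.1]
finger_gap: 0.937
```

```bash
python3 -c "
from h import *
need([.446,-.3985,.31])"
```

```text
t 33.6 pos [ 0.4238 -0.3837  0.331 ] gap 80.0 F [-0.5  0.3  0.1] | shift [13.5 25.  18.6] rot [-4.2  2.6 -0.6]
```

Call:
drive_tool --linear '[[3,6,0],[4,7,0],[2,4,0],[0,1,0],[0,0,0],[0,0,0]]' --rot '[[-1.2,0.8,-0.2],[-1.2,0.8,-0.2],[-0.6,0.4,0],[0,0,0],[0,0,0],[0,0,0]]' --hand '[80,80,80,80,80,80]'

```text
t: 34.1
tcp_pos: [0.4438, -0.3916, 0.3282]
tool_rot: [0.968, 0.25, -0.005, -0.009]
force: [-0.8, -0.7, -0.5]
finger_gap: 0.936
```

```bash
python3 -c "
from h import *
need([.446,-.3985,.31])"
```

```text
t 34.1 pos [ 0.4438 -0.3916  0.3282] gap 79.9 F [-0.8 -0.7 -0.5] | shift [-1.3  7.5 18.1] rot [-1.1  0.3  0.2]
```

Call:
drive_tool --linear '[[-0.5,2.5,0],[-0.5,2.5,2],[0,0.5,5],[0,0,5],[0,0,0],[0,0,0]]' --rot '[[-0.6,0.2,0],[-0.3,0,0],[0,0,0],[0,0,0],[0,0,0],[0,0,0]]' --hand '[80,80,80,80,80,80]'

```text
t: 34.6
tcp_pos: [0.446, -0.3967, 0.3154]
tool_rot: [0.968, 0.251, -0.001, -0.001]
force: [0.5, -0.1, -0.5]
finger_gap: 0.938
```

```bash
python3 - <<'E'
from h import *
need([.446,-.3985,.231])
save('side','side9',(340,110,420,220),5)
E
```

```text
t 34.6 pos [ 0.446  -0.3967  0.3154] gap 80.1 F [ 0.5 -0.1 -0.5] | shift [-0.8  1.7 84.4] rot [-0.1  0.1  0.2]
```

View pics/side9.png

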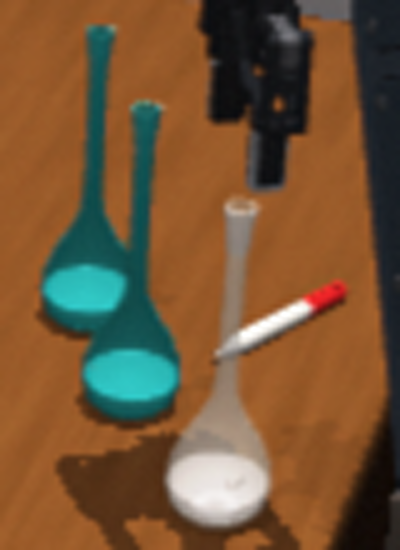

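Call:
drive_tool --linear '[[0,0.8,5],[0,0.5,12],[0,0,16],[0,0,16],[0,0,12],[0,0,8],[0,0,4],[0,0,1],[0,0,0]]' --rot '[[0,0,0],[0,0,0],[0,0,0],[0,0,0],[0,0,0],[0,0,0],[0,0,0],[0,0,0],[0,0,0]]' --hand '[80,80,80,80,80,80,80,80,80]'

```text
t: 35.4
tcp_pos: [0.4471, -0.3993, 0.238]
tool_rot: [0.968, 0.25, -0.0, 0.001]
force: [0.7, 0.6, 0.5]
finger_gap: 0.936
```

```bash
python3 -c "
from h import *
need([.446,-.3985,.231])"
```

```text
t 35.4 pos [ 0.4471 -0.3993  0.238 ] gap 80.0 F [0.7 0.6 0.5] | shift [-0.6 -1.3  7. ] rot [0.1 0.1 0.2]
```

Call:
drive_tool --linear '[[-0.3,-0.6,3],[-0.2,-0.3,2.5],[0,0,0],[0,0,0],[0,0,0],[0,0,0],[0,0,0],[0,0,0],[0,0,0],[0,0,0],[0,0,0],[0,0,0],[0,0,0],[0,0,0]]' --rot '[[0,0,0],[0,0,0],[0,0,0],[0,0,0],[0,0,0],[0,0,0],[0,0,0],[0,0,0],[0,0,0],[0,0,0],[0,0,0],[0,0,0],[0,0,0],[0,0,0]]' --hand '[80,75,65,55,45,36,30,26,23,20,18,16,14,14]' --force 30

```text
t: 36.57
tcp_pos: [0.4474, -0.4002, 0.2355]
tool_rot: [0.968, 0.251, 0.001, 0.004]
force: [-0.1, 0.2, -0.4]
finger_gap: 0.199
```

```bash
python3 -c "
from h import *
need([.455,-.073,.36])"
```

```text
t 36.6 pos [ 0.4474 -0.4002  0.2355] gap 17.0 F [-0.1  0.2 -0.4] | shift [ 165.3 -281.3 -127.1] rot [0.5 0.  0.2]
```

Call:
drive_tool --linear '[[0,0,-4],[0,0,-10],[0,0,-16],[0,0,-18],[0,0,-14],[0,0,-8],[0,0,-3],[0,0,0]]' --rot '[[0,0,0],[0,0,0],[0,0,0],[0,0,0],[0,0,0],[0,0,0],[0,0,0],[0,0,0]]' --hand '[14,14,14,14,14,14,14,14]'

```text
t: 37.23
tcp_pos: [0.4465, -0.3988, 0.3138]
tool_rot: [0.968, 0.251, 0.0, 0.003]
force: [-1.1, -0.9, -0.1]
finger_gap: 0.2
```

Call:
drive_tool --linear '[[3,-5,0],[6,-10,0],[9,-15,-0.5],[10,-17,-0.5],[10,-17,-0.5],[10,-17,-0.5],[10,-17,-0.5],[10,-17,-0.5],[10,-17,-0.5],[10,-17,-0.5],[10,-17,-0.5],[10,-17,-0.5],[9,-15,-0.5],[8,-13,0],[6,-10,0],[4,-7,0],[2,-4,0],[1,-2,0],[0,0,0],[0,0,0]]' --rot '[[0,0,0],[0,0,0],[0,0,0],[0,0,0],[0,0,0],[0,0,0],[0,0,0],[0,0,0],[0,0,0],[0,0,0],[0,0,0],[0,0,0],[0,0,0],[0,0,0],[0,0,0],[0,0,0],[0,0,0],[0,0,0],[0,0,0],[0,0,0]]' --hand '[14,14,14,14,14,14,14,14,14,14,14,14,14,14,14,14,14,14,14,14]'

```text
t: 38.9
tcp_pos: [0.4407, -0.0943, 0.3058]
tool_rot: [0.968, 0.252, -0.011, -0.014]
force: [-0.5, -1.1, -0.2]
finger_gap: 0.196
```

```bash
python3 -c "
from h import *
need([.455,-.073,.29])"
```

```text
t 38.9 pos [ 0.4407 -0.0943  0.3058] gap 16.8 F [-0.5 -1.1 -0.2] | shift [ 23.1 -11.1  15.8] rot [-1.9  0.8  0.4]
```

Call:
drive_tool --linear '[[4,-2,0],[6,-3,0],[5,-2,0],[2,-1,0],[0,0,0],[0,0,0],[0,0,0]]' --rot '[[-0.5,0.3,0],[-0.6,0.3,0],[-0.4,0,0],[0,0,0],[0,0,0],[0,0,0],[0,0,0]]' --hand '[14,14,14,14,14,14,14]'

```text
t: 39.48
tcp_pos: [0.4538, -0.0795, 0.3058]
tool_rot: [0.968, 0.25, -0.001, -0.001]
force: [0.9, 0.5, -0.9]
finger_gap: 0.192
```

```bash
python3 -c "
from h import *
need([.455,-.073,.29])"
```

```text
t 39.5 pos [ 0.4538 -0.0795  0.3058] gap 16.4 F [ 0.9  0.5 -0.9] | shift [ 4.3 -5.1 15.8] rot [-0.1  0.1  0.2]
```

Call:
drive_tool --linear '[[1.5,-2,0],[1.5,-1.5,2],[0,0,5],[0,0,3],[0,0,0],[0,0,0]]' --rot '[[0,0,0],[0,0,0],[0,0,0],[0,0,0],[0,0,0],[0,0,0]]' --hand '[14,14,14,14,14,14]'

```text
t: 39.98
tcp_pos: [0.4545, -0.0748, 0.2946]
tool_rot: [0.968, 0.25, -0.002, -0.001]
force: [0.3, -0.6, -0.3]
finger_gap: 0.199
```

```bash
python3 - <<'E'
from h import *
need([.455,-.073,.2475])
s=manip.sense();R=Ro.from_quat(s['tool_rot']);p=s['tcp_pos']
im=cv2.cvtColor(cams.snapshot('side'),4)[180:300,270:390]; im=cv2.resize(im,None,fx=5,fy=5,interpolation=2)
q=lambda P:tuple(int(v) for v in (proj('side',P)-[270,180]+.5)*5)
b=p+R.apply([0,0,.2355]); print('base',b)
for x in(-.0335,0,.0335): cv2.circle(im,q(b+R.apply([x,0,0])),2,(0,255,0),-1)
for d in(-.038,0,.038): cv2.circle(im,q([.455+.876*d,-.073+.482*d,.012]),2,(0,0,255),-1)
cv2.imwrite('pics/side10.png',im)
E
```

```text
t 40.0 pos [ 0.4545 -0.0748  0.2946] gap 17.0 F [ 0.3 -0.6 -0.3] | shift [ 1.4 -1.2 47.1] rot [-0.2  0.1  0.2]
base [ 0.45366056 -0.07451384  0.05905403]
```

View pics/side10.png

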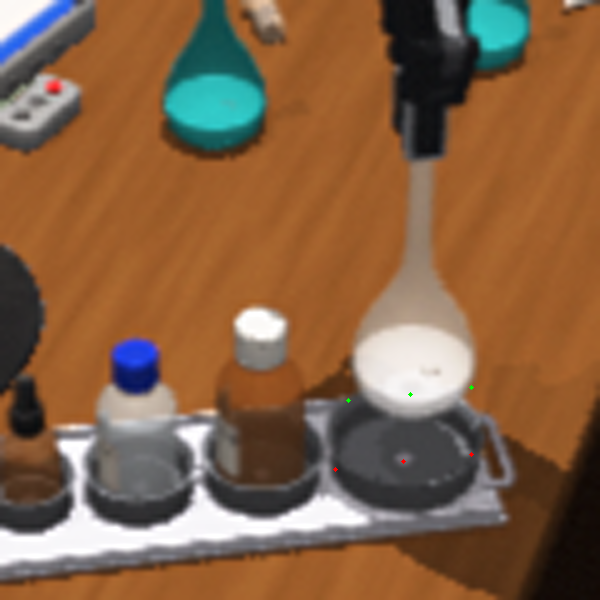

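Call:
drive_tool --linear '[[1,-0.5,4],[0.8,-0.4,7],[0,0,9],[0,0,6],[0,0,2],[0,0,0],[0,0,0]]' --rot '[[-0.2,0,0],[0,0,0],[0,0,0],[0,0,0],[0,0,0],[0,0,0],[0,0,0]]' --hand '[14,14,14,14,14,14,14]'

```text
t: 40.62
tcp_pos: [0.4559, -0.0732, 0.2638]
tool_rot: [0.968, 0.25, -0.001, 0.001]
force: [1.3, 0.2, 0.0]
finger_gap: 0.198
```

```bash
python3 -c "
from h import *
need([.456,-.0725,.2475])"
```

```text
t 40.6 pos [ 0.4559 -0.0732  0.2638] gap 16.9 F [1.3 0.2 0. ] | shift [ 0.5 -0.5 16.3] rot [0.1 0.1 0.1]
```

Call:
drive_tool --linear '[[0.3,0,3],[0,0,4],[0,0,3.5],[0,0,2],[0,0,0],[0,0,0]]' --rot '[[0,0,0],[0,0,0],[0,0,0],[0,0,0],[0,0,0],[0,0,0]]' --hand '[14,14,14,14,14,14]'

```text
t: 41.12
tcp_pos: [0.4567, -0.0733, 0.2507]
tool_rot: [0.968, 0.25, -0.0, 0.001]
force: [-0.0, -0.0, -1.0]
finger_gap: 0.197
```

Call:
drive_tool --linear '[[0,0,1.5],[0,0,1.5],[0,0,1.5]]' --rot '[[0,0,0],[0,0,0],[0,0,0]]' --hand '[14,14,14]'

```text
t: 41.37
tcp_pos: [0.4578, -0.0738, 0.2472]
tool_rot: [0.968, 0.25, 0.001, 0.002]
force: [-1.6, -0.5, 18.0]
finger_gap: 0.195
```

Call:
drive_tool --linear '[[0,0,0],[0,0,0],[0,0,0],[0,0,0],[0,0,0],[0,0,0],[0,0,0],[0,0,0]]' --rot '[[0,0,0],[0,0,0],[0,0,0],[0,0,0],[0,0,0],[0,0,0],[0,0,0],[0,0,0]]' --hand '[14,17,20,26,34,44,54,60]'

```text
t: 42.03
tcp_pos: [0.4583, -0.074, 0.2477]
tool_rot: [0.968, 0.25, 0.002, 0.003]
force: [-0.4, -0.4, 0.1]
finger_gap: 0.701
```

Call:
drive_tool --linear '[[0,0,-5],[0,0,-15],[0,0,-25],[0,0,-30],[0,0,-25],[0,0,-15],[0,0,-5],[0,0,0],[0,0,0],[0,0,0]]' --rot '[[0,0,0],[0,0,0],[0,0,0],[0,0,0],[0,0,0],[0,0,0],[0,0,0],[0,0,0],[0,0,0],[0,0,0]]' --hand '[70,70,70,70,70,70,70,70,70,70]'

```text
t: 42.87
tcp_pos: [0.4562, -0.0727, 0.373]
tool_rot: [0.968, 0.25, -0.0, 0.002]
force: [0.4, 0.0, -0.4]
finger_gap: 0.819
```

```bash
python3 - <<'E'
from h import *
need([.456,-.0725,.37])
save('side','side11',(240,150,390,300),4)
E
```

```text
t 42.9 pos [ 0.4562 -0.0727  0.373 ] gap 69.9 F [ 0.4  0.  -0.4] | shift [-0.  -0.3  3. ] rot [0.2 0.1 0.1]
```

View pics/side11.png

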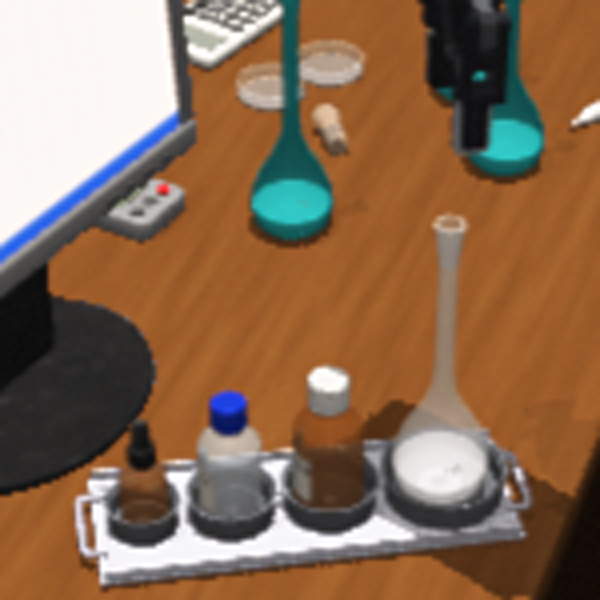

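All four stand upright, seated in order, and the gripper is clear. Handing in.

```bash
python3 -c "
from h import *
order.sign_off(); print(manip.sense()['t'])"
```

```text
the job is handed in; nothing more can be done
the job is handed in; nothing more can be done
```

All four vessels are in the rack in order of size: flask in cup_xl, amber bottle in cup_l, clear bottle in cup_m and dropper bottle in cup_s. I handed the job in at about 43 s; it gives no verdict.

- **Setting down:** I lowered each vessel into its cup before opening the jaws. The tool height at release matched the floor height I expected to within about 1 mm each time. The clear bottle, dropper and flask also showed about 18–22 N of contact. The amber bottle showed no clear force rise, so there I relied on the height and on the arm stopping.
- **Last picture:** all four stood upright inside their cups, with the open gripper about 0.08 m above the flask. It looked about 1–3 mm off centre; I did not measure final distances from the cup centres, but the cup walls allow at most about 5 mm.
- **Bystanders:** the arm never went low near the tip box or the beaker, though I did not measure them again at the end. I left the turquoise look-alikes alone.
- **Checks that disagreed:** my first hand-read cup points differed by about 8–10 mm between the two cameras. Locating the cup-centre dots in the full-size pictures cut that to less than 1 pixel. Neither network found the clear flask in the side view, so I located it by hand.

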